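# Compression nut on the nitrogen purge block: finger-tight plus a quarter turn

### The arm

A 7-joint arm with a two-finger parallel gripper is mounted at the origin on the work surface. World frame = base frame: x ahead of the robot, y to its left, z up, the work surface at z = 0. Lengths are in m, angles in rad, forces in N, time in s.
With the tool pointing down it reaches from about 0.35 to 0.9 m from the base axis. Payload 8.1 kg.
Tool frame: the origin (TCP) lies midway between the tips of the shut fingers; the grasp point (between the pads) lies 19 mm behind it; x points along the fingers, z is the direction in which the jaws open and shut, and the axes are right-handed (so a half turn about x gives the same grasp; the last joint's range is limited). The gripper opens to 92 mm and grips with 3 to 60 N. Pads are 19 mm wide; open, the fingers measure 130 mm over their backs; the gripper's body (75 mm by 190 mm) begins 47 mm behind the grasp point.
Start: joints at [-1.333, 0.434, 0.025, 1.573, -0.012, 1.134, -0.075], TCP at [0.209, 0.589, 0.188] pointing down, gripper open.
Joint ranges: [-2.62, 2.62], [-0.44, 2.09], [-1.27, 1.32], [0.08, 2.57], [-1.32, 4.46], [0.12, 2], [-2.74, 2.74]. Speed limits (rad/s): [2.22, 2.22, 3.01, 3.01, 3.14, 3.14, 3.14].

### API

Orientations are given as a rotation vector (axis times angle).
In Python, from cell import arm, optics, finder gives the robot as it stands.
- The arm moves only by the tool send_rows, never from a script. Its argument "rows" is a list that holds one entry, the list of rows, each a list of 7 numbers: the shift along the tool's x, y, z in mm, then the turn, a rotation vector about the tool's x, y, z in degrees, then the opening in per cent of the stroke, from 0 (shut) to 100 (fully open). A call has exactly 8 rows; each row is the pose to reach, as a shift and turn from the pose commanded when the call began, along the tool's axes at that moment; what a row does not reach only later rows make up. A row lasts 1/10 s, in which the tool goes at most 50 mm and 8.59 degrees, less where a joint would pass 70% of its speed; a pose out of reach is approached as far as the arm can. A call with a gripper value outside its range is refused whole. The fingers move at their own pace and stop on an object; "grip_force" is the grip in N (left out, the last holds). Time passes only in rows, so rows that repeat a pose let the fingers close, or fill a call up. It gives the time, the measured TCP pose, the force and the opening at its end, in the units of the state.
- arm.observe(): the state, without advancing time (a new reading comes with each control period).
- optics.get_image(name): name is "scene" or "top"; returns (picture, depth): 480x640x3 uint8, red, green, blue; 480x640 float32, m along the optical axis (not along the pixel's ray), 0 where there is no reading.
- optics.get_calibration(name): a dict with "camera_matrix" (3x3 intrinsics, pixels), "position" and "orientation" of the camera in the world. Camera axes: x right, y up, looking along -z (the intrinsics and any distortion apply to the point x, -y, -z); pixel columns grow to the right and rows downward; lengths in m; the calibration is good to about 2 mm. A picture is of the moment at which its call begins. get_calibration takes no time and is no camera call.
- arm.sign_off(): hands the job in, once; it reports no verdict.
Trained networks look in the newest picture that a camera, given by its name, has taken for a name from the list of things; names that differ only in an ending like _2 or _b are one class to them, and where a whole thing is asked for, a point or a joint stands for the part that bears it (a point fixed in the world has none). Each returns a list of dicts, best first, with "confidence" (0 to 1); they miss things now and then, are a little off and sometimes report something else, mostly with a low value. They report only what shows in the picture. A call takes as long as a camera call.
- finder.search_frame(camera, thing): "bbox" ([left, top, width, height] in pixels, round what is visible of it).
- finder.regions_of(camera, thing): "region" (480x640 bool, what is visible of it) and "bbox" ([left, top, width, height] in pixels, round what is visible of it).
- finder.place_of(camera, thing): "xy" ([column, row] in pixels: a listed point, or the origin of a listed thing).
The state is a dict: "clock": time; "joints": joint angles; "dq": joint speeds; "joint_efforts": joint torques, N m; "position": TCP position; "ee_rot": TCP orientation; "force": force on the tool from outside, world axes, zero at the start; "ft_torque": the same for the moment, N m; "width": opening from 0.0 (shut) to 1.0 (fully open).
Only numpy, scipy, OpenCV 4.12 (cv2) and the standard library are available. Lean on these libraries where they do the work, as an engineer would, in place of code of your own. Each camera call takes 0.05 s, during which the arm holds its last target.

### The job

Turn the hexagon compression nut on the aluminium purge block clockwise with the fingers until it is finger-tight and stops hard, its washer's pointer then standing at the first raised mark. Then take the ring spanner from its wooden rest, seat it fully down over the nut without forcing it, and give one quarter turn more with it, so that the pointer stands at the second mark and not beyond. Let go of the spanner (it may stay on the nut), do not push the pointer itself, and leave the other pieces on the bench where they are.

Things in the scene. Friction and masses are not known exactly. Their poses are not given: they have to be found in the camera images.
- block: aluminium purge block 100 x 100 x 30 mm fixed to the bench, with two small dark raised marks on its top. Origin: centre of its underside, on the nut's upright axis. Its +y axis points to the first mark, its +x axis to the second mark, a quarter turn clockwise from above
- nut: steel compression nut, upright axis in the middle of the block: flange 39 mm across, 40 to 44 mm above the bench; hexagon 24 mm across flats, 44 to 58 mm; cone up to 62 mm; copper tube stub 10 mm across up to 74 mm. Origin: on the axis at bench height, z up; +x is square to a flat (flats every 60 degrees). Stays at its height; tightens clockwise seen from above
- pointer_tip (a point): tip of the flat brass pointer, 34 mm from the nut's axis, 34 mm above the bench. It starts 0.18 to 0.30 rad before the first mark
- first_mark (a point): where the pointer tip stands when finger-tight: 34 mm from the nut's axis, just inside the first raised mark (12 x 5 mm, top 36 mm above the bench)
- second_mark (a point): where the pointer tip must stand at the end, just inside the second raised mark: a quarter turn clockwise (from above) from the first
- spanner: loose steel ring spanner, 0.13 to 0.25 kg. Origin: centre of the ring's underside; z up. Ring 14 mm high, 40 mm across, through hexagon hole 26 mm across flats (2 mm play on the nut, about 8 degrees of free turn each way), +x square to a flat. Handle 14 mm wide, 10 mm high, level with the ring's underside, along -x to 185 mm. Fully seated, the underside rests on the nut's flange, 44 mm above the bench
- spanner_grip (a point): point on the handle's mid-height, 85 mm from the ring's centre along -x, near the balance point, good to grip across the handle
- rest: fixed wooden rest, 200 x 60 mm, 4 mm base with two battens across it, 22 mm high, that carry the spanner: one under the ring, one under the tail (at -75 mm along its x). Origin: centre of its underside; x along the spanner's
- eyepiece: bystander: chrome eyepiece tube standing upright, 40 mm across, 42 mm high, origin at the centre of its foot
- cover_plate: bystander: green enamel cover plate lying flat, 60 x 90 x 5 mm, origin at the centre of its underside
- prism_holder: bystander: clear acrylic prism holder, 60 x 50 x 30 mm, origin at the centre of its underside
- nut_top (a point): on the axis, 62 mm above the bench. How the nut turns: first freely (0.04 N m), for 0.7 to 1.9 rad (how far cannot be seen), until it bears on the washer; then washer and pointer go with it at about 0.16 N m to the first mark; there it is finger-tight and stops hard: going on takes a steady 0.8 N m. Turned back, it comes free and the washer stays
- washer: brass washer under the nut with the pointer, 36 mm across, 30 to 34 mm above the bench. Origin: on the nut's axis at bench height; its +y axis points along the pointer. It must be moved by the nut only, not pushed by the fingers

How it is judged:
By the outcome, as a careful person would: the job done as asked, in the order asked, and still so for the second after the job is handed in, with the robot touching nothing.
It also fails if it takes over 72 s, if anything falls off the work surface, if the arm or the gripper's body presses on something with over 40 N, if the wrist force passes 120 N, or if a joint passes its speed limit or range.

## Working session

There is one attempt and no reset: what is moved stays moved. The work goes in short steps, Python scripts to look and compute and a tool call to move; the robot and the scene stay as the last step left them, time stands still between calls to the robot, and variables do not carry over. Pictures are saved under pics/ and viewed, and the job is handed in when it is done.

Besides the shell and the picture viewer there is one more tool, called after "Call:" as name(argument=value, ...), one argument or row to a line, values as JSON. send_rows: Moves the arm, as the interface text tells. Its arguments: {"type":"object","properties":{"rows":{"type":"array"},"grip_force":{"type":"number"}},"required":["rows"]}

```bash
ls; mkdir -p pics; python3 - <<'E'
from cell import arm,optics,finder
import cv2,numpy as np
s=arm.observe(); print({k:np.round(v,3).tolist() for k,v in s.items()})
for c in("scene","top"):
    im,d=optics.get_image(c); cv2.imwrite(f"pics/{c}0.png",im[:,:,::-1]); np.save(f"{c}0.npy",d)
    k=optics.get_calibration(c); print(c,k)
E
```

```text
pics
{'clock': 0.0, 'joints': [-1.333, 0.435, 0.025, 1.574, -0.012, 1.134, -0.075], 'dq': [-0.0, 0.0, -0.001, 0.001, 0.001, 0.001, -0.002], 'joint_efforts': [0.0, -66.787, 0.985, -31.447, -0.061, 0.043, 0.0], 'position': [0.209, 0.589, 0.188], 'ee_rot': [-0.956, 1.353, 0.954], 'force': [0.536, 0.948, -0.405], 'ft_torque': [0.038, -0.045, 0.009], 'width': 1.003}
scene {'camera_matrix': array([[618.88619418,   0.        , 319.55615071],
       [  0.        , 618.88619418, 236.57342944],
       [  0.        ,   0.        ,   1.        ]]), 'position': array([1.20074816, 0.18309399, 0.85671477]), 'orientation': array([0.49963539, 0.62386476, 1.65418885])}
top {'camera_matrix': array([[519.26285326,   0.        , 329.37223093],
       [  0.        , 519.26285326, 241.86428079],
       [  0.        ,   0.        ,   1.        ]]), 'position': array([0.43411757, 0.06929077, 1.05480315]), 'orientation': array([ 0.10294595, -0.10603641, -1.5690539 ])}
```

View pics/scene0.png

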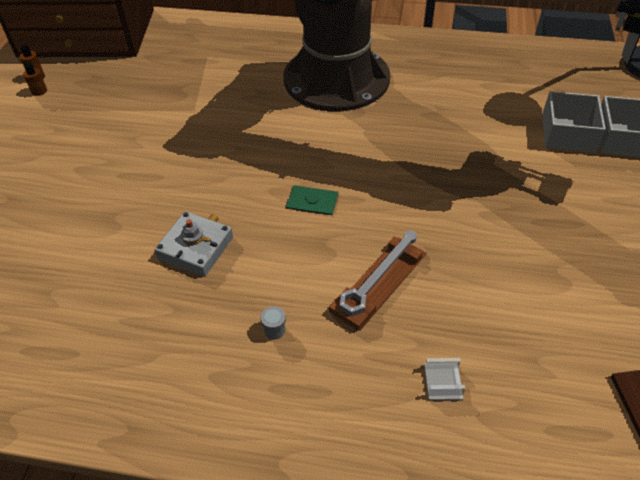

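View pics/top0.png

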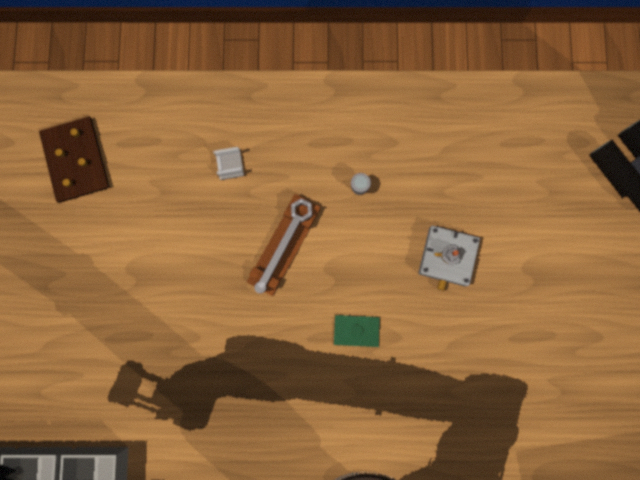

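The scene shows the block at about (195,242), the spanner on its rest at (380,275), the eyepiece at (273,322), the plate at (312,200) and the prism holder at (443,380). In the top view the block is at (451,256) and the ring at (302,209). Next I'll measure.

```bash
cat > h.py <<'E'
from cell import arm,optics,finder
import cv2,numpy as np
from scipy.spatial.transform import Rotation as R
def ray(c,uv):
    k=optics.get_calibration(c);K=k['camera_matrix']
    p=np.array([(uv[0]-K[0,2])/K[0,0],-(uv[1]-K[1,2])/K[1,1],-1.])
    return np.array(k['position']),R.from_rotvec(k['orientation']).apply(p)
def at_z(c,uv,z):
    o,r=ray(c,uv);return o+r*(z-o[2])/r[2]
def proj(c,P):
    k=optics.get_calibration(c);K=k['camera_matrix']
    q=R.from_rotvec(k['orientation']).inv().apply(np.atleast_2d(P)-k['position'])
    return np.c_[K[0,0]*q[:,0]/-q[:,2]+K[0,2],-K[1,1]*q[:,1]/-q[:,2]+K[1,2]]
def cloud(c,d):
    v,u=np.mgrid[:480,:640];k=optics.get_calibration(c);K=k['camera_matrix']
    p=np.stack([(u-K[0,2])/K[0,0]*d,-(v-K[1,2])/K[1,1]*d,-d],-1)
    return R.from_rotvec(k['orientation']).apply(p.reshape(-1,3)).reshape(480,640,3)+k['position']
def st():
    s=arm.observe();print('t',round(float(s['clock']),2),'pos',np.round(s['position'],4),'F',np.round(s['force'],1),'T',np.round(s['ft_torque'],2),'w',round(float(s['width']),3))
    M=R.from_rotvec(s['ee_rot']).as_matrix();print('R cols x,y,z',np.round(M.T,4).tolist(),'q',np.round(s['joints'],3));return s,M
E
python3 - <<'E'
from h import *
zs={'block':0,'nut':0,'nut_top':.062,'pointer_tip':.034,'first_mark':.034,'second_mark':.034,'spanner':.022,'spanner_grip':.027,'rest':0,'eyepiece':0,'cover_plate':0,'prism_holder':0,'washer':0}
for c in('top','scene'):
    im,d=optics.get_image(c)
    for n,z in zs.items():
        r=finder.place_of(c,n)
        for q in r[:2]: print(c,n,round(q['confidence'],2),np.round(q['xy'],1),np.round(at_z(c,q['xy'],z),4))
    np.save(c+'0.npy',d)
for c,b in(('top',(400,200,500,310)),('scene',(140,195,250,285))):
    im,d=optics.get_image(c);x0,y0,x1,y1=b
    cv2.imwrite(f'pics/{c}z.png',cv2.resize(im[y0:y1,x0:x1,::-1],None,fx=6,fy=6,interpolation=cv2.INTER_CUBIC))
print(arm.observe()['clock'])
E
```

```text
top block 0.95 [445.8 259.2] [ 0.5394 -0.1705  0.    ]
top nut 0.59 [445.4 258.5] [ 0.5409 -0.1697  0.    ]
top nut_top 0.56 [455.  255.3] [ 0.5408 -0.1743  0.062 ]
top pointer_tip 0.6 [434.6 255.9] [ 0.5426 -0.1408  0.034 ]
top first_mark 0.83 [435.2 247.5] [ 0.5593 -0.1425  0.034 ]
top spanner 0.64 [304.1 209.1] [0.6393 0.1183 0.022 ]
top spanner_grip 0.97 [281.6 247.8] [0.5598 0.1625 0.027 ]
top rest 0.68 [282.  246.1] [0.5666 0.1641 0.    ]
top eyepiece 0.85 [359.9 185.5] [0.6935 0.0035 0.    ]
top cover_plate 0.67 [356.2 329.8] [0.3974 0.0135 0.    ]
top prism_holder 0.68 [228.5 164.7] [0.7382 0.2778 0.    ]
top prism_holder 0.35 [355.7 332.1] [0.3929 0.0146 0.    ]
top washer 0.8 [445.4 258.7] [ 0.5405 -0.1697  0.    ]
scene block 0.65 [196.2 246.5] [ 0.5412 -0.1722  0.    ]
scene nut 0.78 [192.5 248. ] [ 0.5456 -0.1778 -0.    ]
scene nut_top 0.62 [185.9 224. ] [ 0.5431 -0.1792  0.062 ]
scene pointer_tip 0.96 [212.1 240.1] [ 0.549  -0.1349  0.034 ]
scene first_mark 0.89 [210.2 239.8] [ 0.5489 -0.1384  0.034 ]
scene first_mark 0.68 [179.7 250.3] [ 0.58   -0.1838  0.034 ]
scene second_mark 0.86 [181.3 250.1] [ 0.5791 -0.1812  0.034 ]
scene second_mark 0.64 [196.7 248.7] [ 0.572  -0.1558  0.034 ]
scene spanner 0.72 [352.9 304.8] [0.6367 0.1252 0.022 ]
scene spanner_grip 0.83 [380.6 267.4] [0.5576 0.1614 0.027 ]
scene rest 0.79 [380.6 281.9] [0.5678 0.164  0.    ]
scene eyepiece 0.88 [272.1 330.2] [0.6911 0.0016 0.    ]
scene cover_plate 0.79 [312.5 201. ] [0.3975 0.0151 0.    ]
scene prism_holder 0.67 [441.6 381.8] [0.7391 0.2747 0.    ]
scene prism_holder 0.51 [382.8 269. ] [0.5396 0.1648 0.    ]
scene washer 0.8 [196.6 248.8] [ 0.5462 -0.1699 -0.    ]
1.6
```

View pics/topz.png

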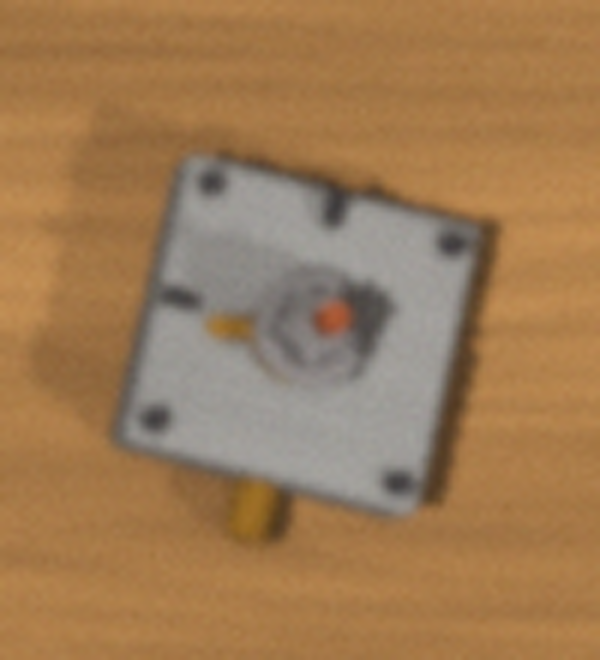

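View pics/scenez.png

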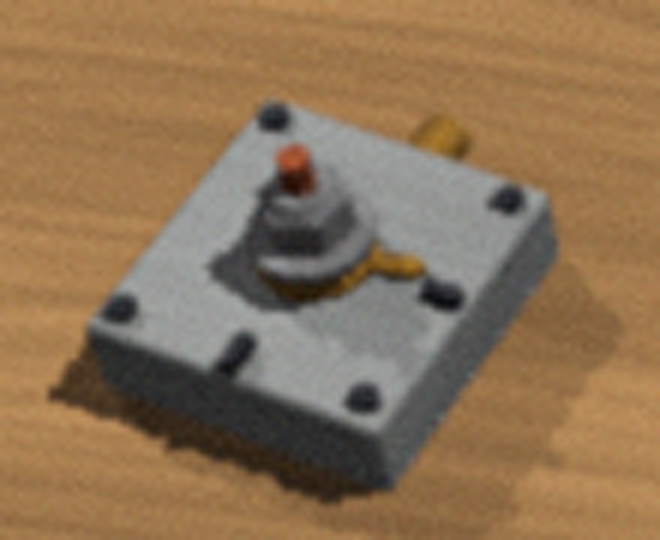

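Zoomed: first mark at about (430,249) and pointer at (438,254) in the top view. The second mark is at (455,234) and the axis at about (451,256). I'll fit the block outline, the hexagon's yaw and the spanner pose more tightly.

```bash
python3 - <<'E'
from h import *
for c in('top','scene'):
    im,d=optics.get_image(c)
    P=cloud(c,d)
    for n in ('block','spanner','nut','rest','eyepiece'):
        r=finder.regions_of(c,n)
        if not r: print(c,n,'none');continue
        m=r[0]['region']; p=P[m]; p=p[d[m]>0]
        print(c,n,round(r[0]['confidence'],2),r[0]['bbox'],m.sum(),'z pct',np.round(np.percentile(p[:,2],[5,50,95]),4),'mean',np.round(np.median(p,0),4))
        np.save(f'{c}_{n}.npy',m)
    np.save(c+'_im.npy',im);np.save(c+'_P.npy',P)
# block top from depth: height in band
for c in('top','scene'):
    P=np.load(c+'_P.npy')
    m=(abs(P[...,2]-.030)<.004)&(np.hypot(P[...,0]-.541,P[...,1]+.173)<.085)
    q=P[m][:,:2]; rc=cv2.minAreaRect((q*1000).astype(np.float32)); print(c,'block top',m.sum(),rc)
    m=(abs(P[...,2]-.051)<.012)&(np.hypot(P[...,0]-.541,P[...,1]+.173)<.03); print('nut pts',m.sum(),P[m].mean(0))
    # spanner
    m=(P[...,2]>.027)&(P[...,2]<.05)&(np.hypot(P[...,0]-.57,P[...,1]-.16)<.16)
    q=P[m]; rc=cv2.minAreaRect((q[:,:2]*1000).astype(np.float32)); print('spanner',m.sum(),rc, np.percentile(q[:,2],[5,50,95]))
E
```

```text
top block 0.64 [420.2, 225.2, 63.4, 66.0] 2744 z pct [0.019  0.0306 0.0555] mean [ 0.5424 -0.1668  0.0306]
top spanner 0.6 [252.5, 196.4, 62.6, 95.7] 1076 z pct [0.0046 0.0321 0.0376] mean [0.5726 0.1574 0.0321]
top nut 0.62 [441.4, 244.7, 19.6, 15.4] 283 z pct [0.0424 0.0528 0.0741] mean [ 0.5432 -0.1691  0.0528]
top rest 0.74 [248.4, 197.9, 71.0, 99.3] 2057 z pct [0.0016 0.0056 0.0241] mean [0.5662 0.1614 0.0056]
top eyepiece 0.6 [351.7, 170.5, 16.0, 26.3] 342 z pct [0.0115 0.0423 0.0455] mean [0.6882 0.0058 0.0423]
scene block 0.92 [154.2, 211.0, 79.1, 67.0] 3268 z pct [0.0069 0.0305 0.0554] mean [ 0.5582 -0.1622  0.0305]
scene spanner 0.87 [339.5, 229.9, 78.1, 87.4] 1355 z pct [0.0217 0.0325 0.0377] mean [0.5892 0.1498 0.0325]
scene nut 0.57 [176.7, 216.8, 25.5, 22.9] 377 z pct [0.0419 0.0512 0.074 ] mean [ 0.5516 -0.1679  0.0512]
scene rest 0.58 [330.5, 237.4, 94.5, 92.8] 2395 z pct [0.0024 0.0064 0.024 ] mean [0.5755 0.1647 0.0064]
scene eyepiece 0.95 [255.9, 306.9, 30.0, 39.1] 667 z pct [0.0061 0.0417 0.045 ] mean [0.6991 0.0078 0.0417]
top block top 2058 ((545.5541381835938, -172.00796508789062), (100.64593505859375, 100.4040756225586), 75.06351470947266)
nut pts 259 [ 0.54424063 -0.1698271   0.05042828]
spanner 860 ((567.8778686523438, 165.6265869140625), (45.68341827392578, 207.4901885986328), 58.58736801147461) [0.02938125 0.03281063 0.03792956]
scene block top 1997 ((546.5728149414062, -171.147705078125), (101.49749755859375, 103.14141845703125), 74.94696807861328)
nut pts 298 [ 0.55227118 -0.16850037  0.05043485]
spanner 1125 ((562.2799682617188, 156.19613647460938), (46.3177375793457, 210.3819580078125), 66.3648910522461) [0.02869556 0.03303306 0.03786124]
```

```bash
python3 - <<'E'
from h import *
for c in('top','scene'):
    P=np.load(c+'_P.npy')
    near=lambda x,y,r:np.hypot(P[...,0]-x,P[...,1]-y)<r
    for lo,hi in((.060,.064),(.066,.071),(.072,.078),(.057,.0595),(.0425,.0455)):
        q=P[(P[...,2]>lo)&(P[...,2]<hi)&near(.545,-.172,.03)]
        if len(q)>2: print(c,'nut',lo,len(q),np.round(q.mean(0),4),'minrect',[np.round(a,1).tolist() if np.ndim(a) else round(a,1) for a in cv2.minAreaRect((q[:,:2]*1000).astype(np.float32))], 'circ',cv2.minEnclosingCircle((q[:,:2]*1000).astype(np.float32)))
    q=P[(P[...,2]>.034)&(P[...,2]<.0385)&near(.638,.121,.03)]
    print('ring',len(q),q.mean(0),cv2.minEnclosingCircle((q[:,:2]*1000).astype(np.float32)),q[:,2].mean())
    q=P[(P[...,2]>.0295)&(P[...,2]<.034)&near(.55,.168,.065)]
    x=q[:,:2];mu=x.mean(0);u,s,vt=np.linalg.svd(x-mu);print('handle',len(q),mu,vt[0],np.degrees(np.arctan2(*vt[0][::-1])),'zmed',np.median(q[:,2]),'half w',np.percentile((x-mu)@vt[1],[1,99]))
    q=P[(P[...,2]>.0295)&(P[...,2]<.034)&near(.56,.165,.14)];t=(q[:,:2]-mu)@vt[0];print(np.round([t.min(),t.max()],4), mu+vt[0]*t.min(),mu+vt[0]*t.max())
E
```

```text
top nut 0.06 53 [ 0.5447 -0.1704  0.0618] minrect [[545.2, -170.8], [23.3, 19.6], 88.0] circ ((545.9265747070312, -170.8328857421875), 11.680416107177734)
top nut 0.066 6 [ 0.5426 -0.1719  0.0683] minrect [[542.6, -172.4], [12.4, 4.5], 53.4] circ ((544.168212890625, -173.52146911621094), 6.214128017425537)
top nut 0.072 23 [ 0.5453 -0.1722  0.0745] minrect [[546.0, -172.0], [8.4, 10.0], 26.6] circ ((545.0155639648438, -172.36083984375), 5.346487045288086)
top nut 0.057 30 [ 0.5447 -0.1697  0.0584] minrect [[545.7, -172.5], [23.7, 22.5], 18.4] circ ((545.2137451171875, -172.0550994873047), 12.83407211303711)
top nut 0.0425 91 [ 0.5445 -0.1698  0.0442] minrect [[545.5, -173.1], [36.5, 36.2], 33.9] circ ((545.9794311523438, -172.43157958984375), 19.34078598022461)
ring 151 [0.63697874 0.12217992 0.03636677] ((636.7779541015625, 123.86177825927734), 22.6307373046875) 0.036366774027239
handle 377 [0.54944122 0.16858583] [-0.88929284  0.45733823] 152.78451897828305 zmed 0.032011948810391155 half w [-0.00717886  0.00692362]
[-0.1186  0.0858] [0.65493522 0.11433324] [0.47315068 0.2078199 ]
s
[... 404 characters left out ...]
c ((546.663818359375, -171.14044189453125), 5.8021016120910645)
scene nut 0.057 31 [ 0.5508 -0.1683  0.0584] minrect [[548.7, -169.8], [24.4, 23.5], 35.6] circ ((546.70947265625, -170.63206481933594), 14.307554244995117)
scene nut 0.0425 90 [ 0.5523 -0.1682  0.0441] minrect [[549.7, -169.5], [33.0, 37.9], 37.2] circ ((546.5244140625, -170.7423858642578), 19.870758056640625)
ring 262 [0.63689596 0.1243599  0.0364247 ] ((634.7890625, 124.94522094726562), 24.627056121826172) 0.03642470263210976
handle 432 [0.55235128 0.16875734] [ 0.88715544 -0.46147072] -27.482051050850416 zmed 0.0321989185579849 half w [-0.00733885  0.00693538]
[-0.0903  0.1161] [0.47228158 0.21040711] [0.65532479 0.11519371]
```

```bash
python3 - <<'E'
from h import *
# nut hexagon patches
ims=[]
for c,b in(('top',(430,238,466,274)),('scene',(170,205,215,250))):
    im=np.load(c+'_im.npy');x0,y0,x1,y1=b
    ims.append(cv2.resize(im[y0:y1,x0:x1,::-1],(400,400),interpolation=cv2.INTER_CUBIC))
cv2.imwrite('pics/nutz.png',np.hstack(ims))
E
```

```text
(no output)
```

View pics/nutz.png

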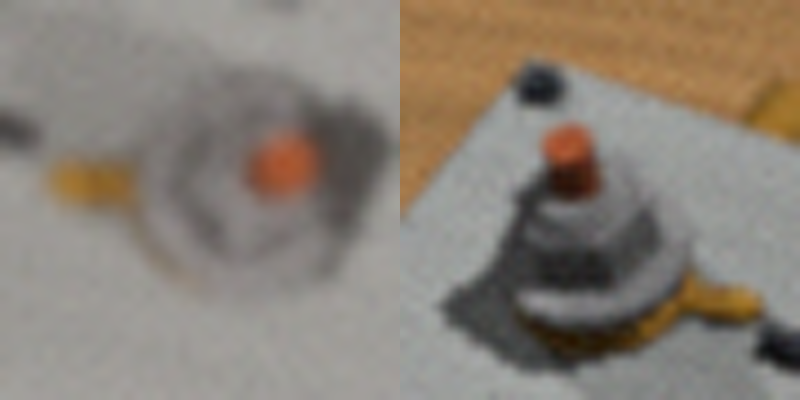

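```bash
python3 - <<'E'
from h import *
s,M=st()
for v in M.T: print(np.degrees(np.arctan2(v[1],v[0])))
d=np.array([.5458,-.1718,.12])-s['position'];print(d, M.T@d*1000)
E
```

```text
t 2.2 pos [0.2089 0.5891 0.1884] F [-0.2 -0.2  0.5] T [ 0.06 -0.02  0.02] w 1.002
R cols x,y,z [[0.0, 0.0001, -1.0], [-0.9425, 0.3343, 0.0], [0.3343, 0.9425, 0.0001]] q [-1.333  0.435  0.025  1.573 -0.012  1.134 -0.075]
71.2927273985771
160.46772756689987
70.46772756238269
[ 0.3368729  -0.76088301 -0.06843913] [  68.39379132 -571.87897439 -604.47245534]
```

Call:
send_rows(
  rows=[
    [[0, -34, -36, 0, 0, 0, 100], [0, -68, -72, 0, 0, 0, 100], [0, -102, -108, 0, 0, 0, 100], [0, -136, -144, 0, 0, 0, 100], [0, -170, -180, 0, 0, 0, 100], [0, -204, -216, 0, 0, 0, 100], [0, -238, -252, 0, 0, 0, 100], [0, -272, -288, 0, 0, 0, 100]],
  ],
)

```text
clock: 3.0
position: [0.3696, 0.2249, 0.1888]
ee_rot: [-0.954, 1.35, 0.955]
force: [0.2, 0.4, 0.3]
width: 1.004
```

```bash
cat > go.py <<'E'
import sys
from h import *
x,y,z,yaw=map(float,sys.argv[1:5])
s,M=st(); d=np.array([x,y,z])-s['position']
yz=np.degrees(np.arctan2(M[1,2],M[0,2]))
# goal tool: x down, z at yaw
a=np.radians(yaw);Z=np.array([np.cos(a),np.sin(a),0]);X=np.array([0,0,-1.]);G=np.c_[X,np.cross(Z,X),Z]
rv=R.from_matrix(M.T@G).as_rotvec()
print('tool yaw',round(yz,2),'shift',np.round(M.T@d*1000,1),'turn deg',np.round(np.degrees(rv),2))
E
python3 go.py .5458 -.1718 .12 63
```

```text
t 3.0 pos [0.3696 0.2249 0.1888] F [0.2 0.4 0.3] T [-0.   -0.09  0.02] w 1.004
R cols x,y,z [[0.0007, 0.0008, -1.0], [-0.9425, 0.3342, -0.0004], [0.3342, 0.9425, 0.001]] q [-0.841  0.113  0.189  2.025 -0.025  1.005  0.591]
tool yaw 70.48 shift [  68.6 -298.7 -315.1] turn deg [7.48 0.06 0.02]
```

Call:
send_rows(
  rows=[
    [[0, -33, -35, 0, 0, 0, 100], [0, -66, -70, 0, 0, 0, 100], [0, -99, -105, 0, 0, 0, 100], [0, -132, -140, 1, 0, 0, 100], [10, -165, -175, 2, 0, 0, 100], [20, -198, -210, 3, 0, 0, 100], [30, -231, -245, 5, 0, 0, 100], [40, -265, -280, 7, 0, 0, 100]],
  ],
)

```text
clock: 3.8
position: [0.5258, -0.1275, 0.1483]
ee_rot: [-0.861, 1.393, 0.861]
force: [0.5, 1.0, 0.0]
width: 0.997
```

```bash
python3 go.py .5458 -.1718 .085 63
```

```text
t 3.8 pos [ 0.5258 -0.1275  0.1483] F [0.5 1.  0. ] T [-0.   -0.04  0.05] w 0.997
R cols x,y,z [[0.0008, 0.0002, -1.0], [-0.8943, 0.4474, -0.0006], [0.4474, 0.8943, 0.0005]] q [-0.225  0.354  0.483  1.861 -0.197  0.972  1.451]
tool yaw 63.42 shift [ 63.3 -37.6 -30.7] turn deg [0.42 0.03 0.03]
```

Call:
send_rows(
  rows=[
    [[0, -19, -15, 0, 0, 0, 100], [0, -37.5, -30.5, 0.4, 0, 0, 100], [20, -37.5, -30.5, 0.4, 0, 0, 90], [40, -37.5, -30.5, 0.4, 0, 0, 80], [55, -37.5, -30.5, 0.4, 0, 0, 70], [63, -37.5, -30.5, 0.4, 0, 0, 60], [63, -37.5, -30.5, 0.4, 0, 0, 60], [63, -37.5, -30.5, 0.4, 0, 0, 60]],
  ],
)

```text
clock: 4.6
position: [0.5454, -0.1699, 0.086]
ee_rot: [-0.857, 1.395, 0.856]
force: [0.2, -0.2, -0.2]
width: 0.605
```

```bash
cat > look.py <<'E'
import sys
from h import *
n=sys.argv[1]; x,y,z=map(float,sys.argv[2:5]); hs=int(sys.argv[5]) if len(sys.argv)>5 else 45
o=[]
for c in('top','scene'):
    im,d=optics.get_image(c); np.save(f'{c}_im.npy',im);np.save(f'{c}_P.npy',cloud(c,d))
    u,v=proj(c,[x,y,z])[0].astype(int); u=min(max(u,hs),639-hs);v=min(max(v,hs),479-hs)
    print(c,'crop origin',u-hs,v-hs,'scale',400/(2*hs))
    o.append(cv2.resize(im[v-hs:v+hs,u-hs:u+hs,::-1],(400,400),interpolation=cv2.INTER_CUBIC))
cv2.imwrite(f'pics/{n}.png',np.hstack(o))
E
python3 look.py a1 .5458 -.1718 .06; python3 go.py .5458 -.1718 .046 63
```

```text
top crop origin 408 207 scale 4.444444444444445
scene crop origin 144 181 scale 4.444444444444445
t 4.7 pos [ 0.5457 -0.17    0.0863] F [ 0.2  0.9 -0.1] T [0.01 0.01 0.03] w 0.602
R cols x,y,z [[0.0015, -0.0002, -1.0], [-0.8916, 0.4528, -0.0014], [0.4528, 0.8916, 0.0005]] q [-0.118  0.477  0.457  1.855 -0.269  0.869  1.571]
tool yaw 63.08 shift [40.3 -0.8 -1.6] turn deg [0.08 0.03 0.08]
```

View pics/a1.png

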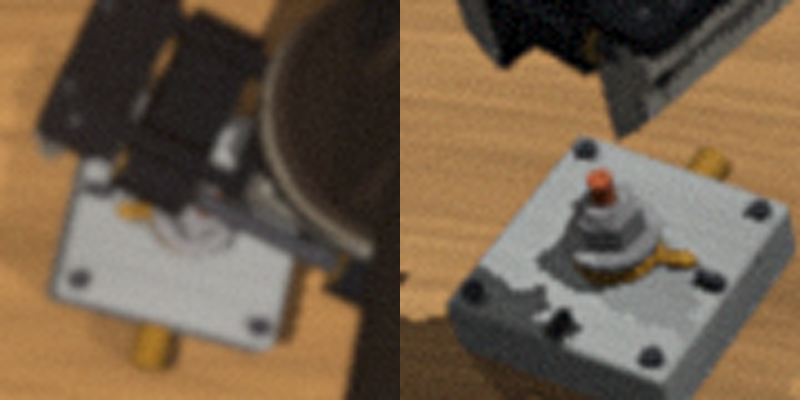

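```bash
python3 - <<'E'
from h import *
p=np.array([.5457,-.17,.0863]);z=np.array([.4528,.8916,0]);y=np.array([-.8916,.4528,0])
for c,o in(('top',(408,207)),('scene',(144,181))):
    Q=[p]+[p+z*a+y*b for a in(-.06,-.0277,.0277,.06) for b in(-.0095,.0095)]
    print(c,np.round((proj(c,Q)-o)*4.444).tolist())
for c in('top','scene'):
    P=np.load(c+'_P.npy');q=P[(P[...,2]>.078)&(P[...,2]<.10)&(np.hypot(P[...,0]-.5457,P[...,1]+.17)<.09)];print(len(q))
    t=(q-p)@z;b=(q-p)@y
    if len(q): print(np.round(np.percentile(t,[0,5,50,95,100]),4),np.round(np.percentile(b,[0,5,50,95,100]),4),np.percentile(q[:,2],[0,5]))
    # color picture of what is at
    k=q[np.abs(q[:,2]-.088)<.004]; t=(k-p)@z;b=(k-p)@y
    for i in range(0,len(k),max(1,len(k)//15)): print(np.round([t[i],b[i],k[i,2]],4))
E
```

```text
top [[212.0, 197.0], [351.0, 241.0], [332.0, 281.0], [281.0, 206.0], [262.0, 246.0], [162.0, 148.0], [143.0, 187.0], [94.0, 114.0], [74.0, 153.0]]
scene [[196.0, 157.0], [67.0, 104.0], [103.0, 76.0], [126.0, 140.0], [162.0, 111.0], [231.0, 204.0], [266.0, 173.0], [294.0, 242.0], [329.0, 211.0]]
0
0
```

```bash
python3 - <<'E'
from h import *
p=np.array([.5457,-.17,.0863]);z=np.array([.4528,.8916,0]);y=np.array([-.8916,.4528,0])
for c in('top','scene'):
    P=np.load(c+'_P.npy');q=P[(P[...,2]>.078)&(np.hypot(P[...,0]-.5457,P[...,1]+.17)<.15)];print(c,len(q),q[:,2].min() if len(q) else '')
    for h in np.arange(.08,.24,.01):
        k=q[(q[:,2]>=h)&(q[:,2]<h+.01)];
        if len(k): t=(k-p)@z;b=(k-p)@y;print(round(h,3),len(k),np.round([t.min(),np.median(t),t.max(),b.min(),np.median(b),b.max()],3))
    im=np.load(c+'_im.npy');cv2.imwrite(f'pics/{c}full1.png',im[...,::-1])
E
```

```text
top 22072 0.1286818708961227
0.12 1 [-0.03  -0.03  -0.03   0.006  0.006  0.006]
0.13 1 [-0.03  -0.03  -0.03   0.007  0.007  0.007]
0.14 4 [-0.041 -0.032 -0.03   0.009  0.01   0.011]
0.15 3 [-0.037 -0.036 -0.034  0.011  0.011  0.012]
0.18 4 [ 0.057  0.057  0.057 -0.012 -0.006 -0.001]
0.19 35 [-0.044  0.056  0.085 -0.02   0.036  0.037]
0.2 256 [-0.044  0.007  0.086 -0.036  0.029  0.037]
0.21 639 [-0.042  0.042  0.091 -0.036  0.005  0.037]
0.22 135 [-0.034  0.045  0.094 -0.03   0.025  0.037]
0.23 1102 [-0.013  0.074  0.094 -0.037  0.005  0.037]
scene 14466 0.12417765786303014
0.12 24 [-0.037 -0.029  0.033 -0.011 -0.006  0.004]
0.13 70 [-0.044 -0.028  0.044 -0.012 -0.009  0.002]
0.14 85 [-0.046 -0.029  0.044 -0.013 -0.01   0.003]
0.15 78 [-0.047 -0.028  0.043 -0.013 -0.01   0.01 ]
0.16 70 [-0.047 -0.029  0.044 -0.012 -0.01   0.009]
0.17 27 [-0.042 -0.031  0.039 -0.013  0.001  0.007]
0.18 22 [-0.033 -0.031 -0.029 -0.011 -0.006  0.   ]
0.19 276 [-0.087  0.085  0.088 -0.038 -0.017  0.036]
0.2 574 [-0.087  0.013  0.089 -0.039 -0.029  0.037]
0.21 704 [-0.094  0.036  0.094 -0.038 -0.026  0.037]
0.22 569 [-0.094  0.034  0.096 -0.038 -0.024  0.037]
0.23 1691 [-0.097  0.052  0.096 -0.038 -0.012  0.037]
```

View pics/scenefull1.png

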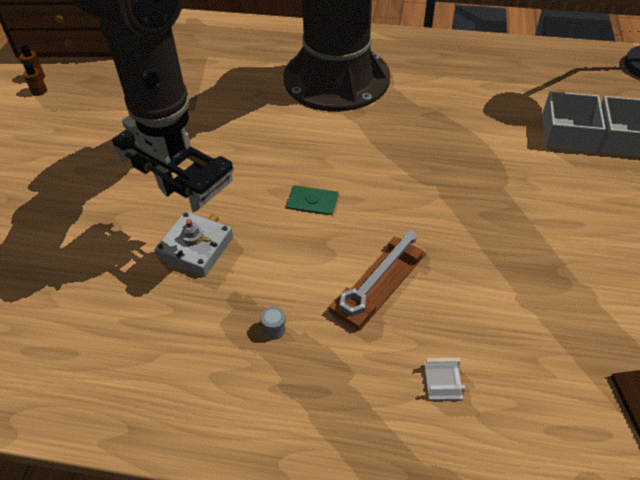

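```bash
python3 - <<'E'
from h import *
im=np.load('scene_im.npy');cv2.imwrite('pics/g1.png',cv2.resize(im[110:280,110:250,::-1],None,fx=4,fy=3.5,interpolation=cv2.INTER_CUBIC))
P=np.load('scene_P.npy')
for v in range(185,216,3): print(v,[(int(1000*a)) for a in P[v,180:240:4,2]])
E
```

```text
185 [215, 213, 232, 234, 234, 233, 234, 230, 224, 215, 202, 195, 1, -1, -2]
188 [212, 213, 224, 229, 235, 234, 230, 224, 217, 204, 196, 5, 0, -2, 3]
191 [204, 208, 207, 208, 229, 229, 224, 218, 202, 197, -1, 0, 1, 0, 0]
194 [197, 203, 199, 208, 221, 221, 215, 202, 196, 191, 1, 1, 0, 2, 1]
197 [4, 2, -2, 166, 215, 221, 203, 200, 192, 0, -1, 0, 1, -1, 0]
200 [0, -1, 0, 159, 206, 206, 201, 193, 0, 2, 0, -1, 4, 1, -1]
203 [0, 1, 2, 149, 201, 200, 193, 3, 0, 2, -1, 0, 3, 0, -1]
206 [-1, 0, 3, 141, 146, 196, -1, 1, 0, 1, 2, 1, 0, 0, 0]
209 [0, 0, 1, 134, 139, -1, 5, -2, -1, 2, 1, 1, 1, 0, 0]
212 [0, 32, 29, 0, 1, 0, 0, 1, 2, 0, 1, 1, 1, 1, 1]
215 [-1, 35, 30, 32, 29, 1, 3, 1, 23, 21, 0, 3, 1, 1, 0]
```

View pics/g1.png

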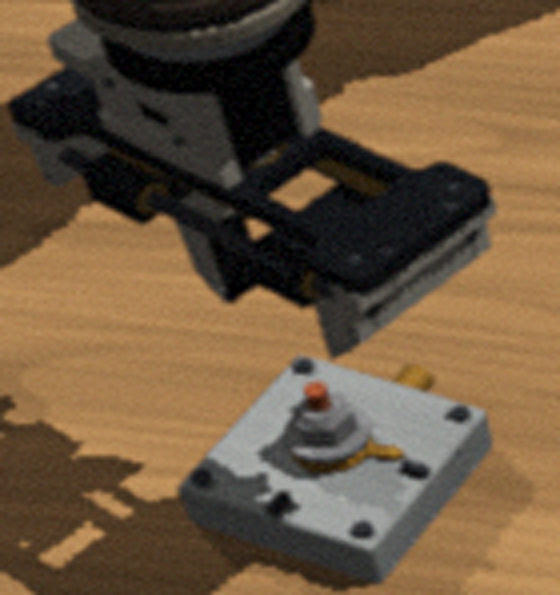

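```bash
cat > tips.py <<'E'
from h import *
s,M=st();p=s['position'];y=M[:,1];z=M[:,2]
for c in('scene','top'):
    im,d=optics.get_image(c);P=cloud(c,d);np.save(f'{c}_im.npy',im);np.save(f'{c}_P.npy',P)
    q=P[(P[...,2]>p[2]-.02)&(P[...,2]>.079)&(P[...,2]<p[2]+.15)&(np.hypot(P[...,0]-p[0],P[...,1]-p[1])<.11)]
    print(c,len(q), 'zmin',np.round(np.sort(q[:,2])[:6],4))
    for h in np.arange(p[2]-.02,p[2]+.13,.01):
        k=q[(q[:,2]>=h)&(q[:,2]<h+.01)];t=(k-p)@z;b=(k-p)@y
        if len(k):print(round(h-p[2],3),len(k),'t neg',np.round(np.percentile(t[t<0],[5,95]),3) if (t<0).any() else '','pos',np.round(np.percentile(t[t>0],[5,95]),3) if (t>0).any() else '','b',np.round([b.min(),b.max()],3))
E
python3 tips.py
```

```text
t 4.7 pos [ 0.5457 -0.17    0.0863] F [ 0.2  0.9 -0.1] T [0.01 0.01 0.03] w 0.602
R cols x,y,z [[0.0015, -0.0002, -1.0], [-0.8916, 0.4528, -0.0014], [0.4528, 0.8916, 0.0005]] q [-0.118  0.477  0.457  1.855 -0.269  0.869  1.571]
scene 4084 zmin [0.1238 0.1242 0.1246 0.1247 0.1252 0.1253]
0.03 6 t neg [-0.03 -0.03] pos  b [-0.009  0.003]
0.04 56 t neg [-0.037 -0.027] pos [0.029 0.037] b [-0.012  0.004]
0.05 86 t neg [-0.044 -0.027] pos [0.03  0.044] b [-0.012  0.003]
0.06 78 t neg [-0.044 -0.027] pos [0.03  0.043] b [-0.012  0.01 ]
0.07 79 t neg [-0.046 -0.027] pos [0.03  0.042] b [-0.013  0.01 ]
0.08 43 t neg [-0.041 -0.027] pos [0.037 0.043] b [-0.012  0.007]
0.09 19 t neg [-0.032 -0.029] pos  b [-0.008  0.002]
0.1 147 t neg [-0.083 -0.029] pos [0.056 0.087] b [-0.037  0.036]
0.11 468 t neg [-0.082 -0.011] pos [0.016 0.087] b [-0.038  0.036]
0.12 779 t neg [-0.081 -0.009] pos [0.011 0.091] b [-0.038  0.036]
0.13 447 t neg [-0.09  -0.009] pos [0.015 0.094] b [-0.038  0.037]
top 2157 zmin [0.1309 0.1418 0.1428 0.1487 0.1501 0.1502]
0.04 1 t neg [-0.029 -0.029] pos  b [0.007 0.007]
0.05 2 t neg [-0.031 -0.028] pos  b [0.008 0.009]
0.06 5 t neg [-0.04  -0.031] pos  b [0.01  0.011]
0.07 1 t neg [-0.033 -0.033] pos  b [0.011 0.011]
0.1 9 t neg  pos [0.056 0.085] b [-0.009  0.037]
0.11 115 t neg [-0.042 -0.003] pos [0.005 0.08 ] b [-0.024  0.037]
0.12 736 t neg [-0.04  -0.003] pos [0.015 0.057] b [-0.036  0.037]
0.13 128 t neg [-0.039 -0.005] pos [0.022 0.093] b [-0.033  0.037]
```

Call:
send_rows(
  rows=[
    [[0, 0, 0, 0, 0, 0, 32], [0, -0.8, -1.6, 0, 0, 0, 32], [0, -0.8, -1.6, 0, 0, 0, 32], [0, -0.8, -1.6, 0, 0, 0, 32], [0, -0.8, -1.6, 0, 0, 0, 32], [0, -0.8, -1.6, 0, 0, 0, 32], [0, -0.8, -1.6, 0, 0, 0, 32], [0, -0.8, -1.6, 0, 0, 0, 32]],
  ],
)

```text
clock: 5.6
position: [0.545, -0.1716, 0.0854]
ee_rot: [-0.856, 1.396, 0.856]
force: [0.4, -0.6, -1.2]
width: 0.319
```

```bash
python3 tips.py
```

```text
t 5.6 pos [ 0.545  -0.1716  0.0854] F [ 0.4 -0.6 -1.2] T [ 0.02 -0.03 -0.02] w 0.319
R cols x,y,z [[-0.0, 0.0001, -1.0], [-0.8915, 0.4529, 0.0], [0.4529, 0.8915, 0.0001]] q [-0.114  0.479  0.456  1.855 -0.269  0.869  1.574]
scene 4095 zmin [0.1223 0.124  0.1243 0.1247 0.1252 0.1253]
0.03 7 t neg [-0.02  -0.016] pos  b [-0.011  0.003]
0.04 50 t neg [-0.025 -0.014] pos [0.015 0.023] b [-0.011  0.003]
0.05 85 t neg [-0.03  -0.014] pos [0.018 0.032] b [-0.013 -0.001]
0.06 70 t neg [-0.031 -0.016] pos [0.016 0.032] b [-0.013 -0.002]
0.07 51 t neg [-0.034 -0.023] pos [0.018 0.032] b [-0.012 -0.006]
0.08 17 t neg [-0.032 -0.024] pos [0.023 0.033] b [-0.012 -0.009]
0.09 17 t neg [-0.019 -0.017] pos  b [-0.009 -0.   ]
0.1 149 t neg [-0.083 -0.017] pos [0.082 0.087] b [-0.038  0.036]
0.11 457 t neg [-0.082 -0.013] pos [0.023 0.088] b [-0.038  0.036]
0.12 906 t neg [-0.081 -0.008] pos [0.016 0.088] b [-0.038  0.035]
0.13 435 t neg [-0.088 -0.008] pos [0.019 0.094] b [-0.038  0.036]
top 2127 zmin [0.1269 0.1354 0.143  0.1465 0.149  0.1501]
0.04 1 t neg [-0.016 -0.016] pos  b [0.006 0.006]
0.05 2 t neg [-0.017 -0.016] pos  b [0.007 0.009]
0.06 6 t neg [-0.026 -0.018] pos  b [0.009 0.011]
0.1 19 t neg [-0.041 -0.022] pos [0.036 0.081] b [-0.02   0.036]
0.11 110 t neg [-0.04  -0.004] pos [0.007 0.08 ] b [-0.036  0.037]
0.12 680 t neg [-0.04  -0.003] pos [0.011 0.055] b [-0.037  0.037]
0.13 143 t neg [-0.039 -0.005] pos [0.018 0.092] b [-0.034  0.037]
```

Call:
send_rows(
  rows=[
    [[0, 0, 0, 0, 0, 0, 60], [0, 0, 0, 0, 0, 0, 60], [10, 0, 0, 0, 0, 0, 60], [18, 0, 0, 0, 0, 0, 60], [25, 0, 0, 0, 0, 0, 60], [30, 0, 0, 0, 0, 0, 60], [34, 0, 0, 0, 0, 0, 60], [36, 0, 0, 0, 0, 0, 60]],
  ],
)

```text
clock: 6.5
position: [0.5449, -0.1716, 0.0489]
ee_rot: [-0.856, 1.396, 0.857]
force: [-0.6, 0.4, -0.5]
width: 0.602
```

```bash
python3 tips.py | head -8;  python3 look.py a2 .5458 -.1718 .06 55
```

```text
t 6.5 pos [ 0.5449 -0.1716  0.0489] F [-0.6  0.4 -0.5] T [ 0.02 -0.01 -0.  ] w 0.602
R cols x,y,z [[-0.0005, 0.0001, -1.0], [-0.8915, 0.453, 0.0005], [0.453, 0.8915, -0.0002]] q [-0.094  0.526  0.432  1.886 -0.3    0.793  1.6  ]
scene 3750 zmin [0.0865 0.0873 0.0876 0.0876 0.0882 0.0885]
0.03 7 t neg [-0.033 -0.029] pos  b [-0.008  0.003]
0.04 47 t neg [-0.036 -0.027] pos [0.029 0.038] b [-0.012  0.001]
0.05 79 t neg [-0.04  -0.028] pos [0.03  0.044] b [-0.013  0.002]
0.06 67 t neg [-0.042 -0.027] pos [0.029 0.041] b [-0.012  0.009]
0.07 70 t neg [-0.045 -0.027] pos [0.031 0.041] b [-0.013  0.011]
top crop origin 398 197 scale 3.6363636363636362
scene crop origin 134 171 scale 3.6363636363636362
```

View pics/a2.png

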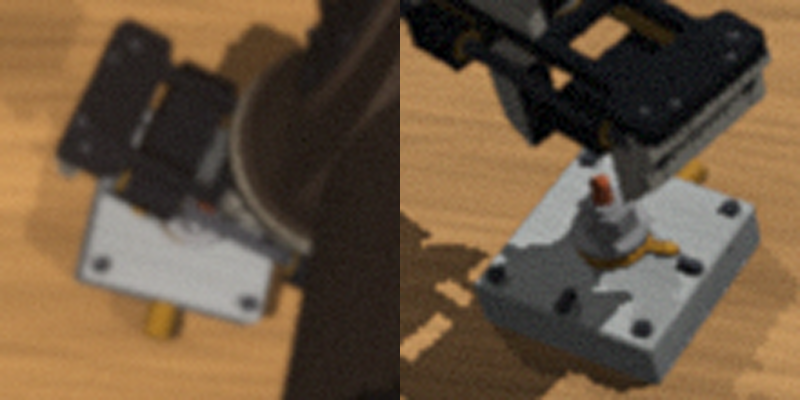

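Call:
send_rows(
  rows=[
    [[6, -0.5, 0, 0, 0, 0, 60], [12, -0.9, 0, 0, 0, 0, 60], [18, -0.9, 0, 0, 0, 0, 60], [24, -0.9, 0, 0, 0, 0, 60], [30, -0.9, 0, 0, 0, 0, 60], [35, -0.9, 0, 0, 0, 0, 60], [38, -0.9, 0, 0, 0, 0, 60], [40, -0.9, 0, 0, 0, 0, 60]],
  ],
)

```text
clock: 7.5
position: [0.5457, -0.172, 0.0091]
ee_rot: [-0.856, 1.396, 0.857]
force: [1.2, 1.2, 0.5]
width: 0.601
```

```bash
python3 look.py a3 .5458 -.1718 .06 45; python3 - <<'E'
from h import *
s,M=st();p=s['position'];P=np.load('scene_P.npy')
for t0,t1 in((-.048,-.025),(.026,.048)):
    q=P[(P[...,2]>.037)&(P[...,2]<.1)&(np.abs((P-p)@M[:,1])<.014)&((P-p)@M[:,2]>t0)&((P-p)@M[:,2]<t1)];print(len(q),np.round(np.sort(q[:,2])[:6],4))
E
```

```text
top crop origin 408 207 scale 4.444444444444445
scene crop origin 144 181 scale 4.444444444444445
t 7.6 pos [ 0.5457 -0.172   0.0092] F [ 0.8  0.  -0. ] T [-0.02 -0.02  0.01] w 0.599
R cols x,y,z [[-0.0003, 0.0001, -1.0], [-0.8915, 0.4529, 0.0003], [0.4529, 0.8915, -0.0001]] q [-0.069  0.583  0.401  1.911 -0.334  0.714  1.629]
192 [0.0479 0.0483 0.0487 0.0489 0.0504 0.0508]
75 [0.0371 0.0371 0.0383 0.0386 0.0386 0.0388]
```

View pics/a3.png

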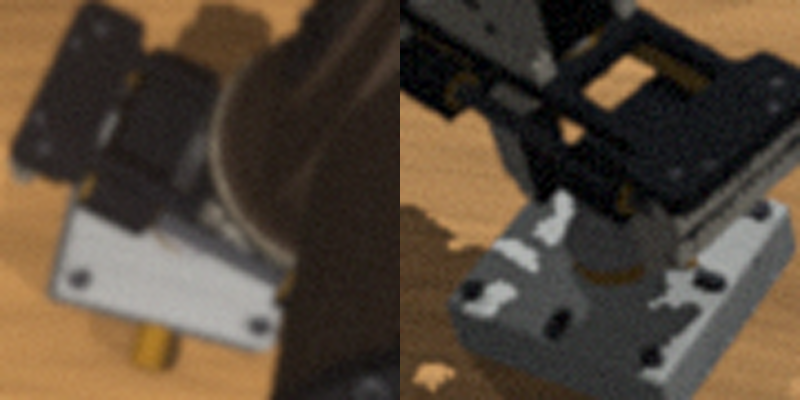

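Tips are at about 47–48 mm and straddle the nut, with no contact force. Closing on the flats.

Call:
send_rows(
  rows=[
    [[0, 0, 0, 0, 0, 0, 35], [0, 0, 0, 0, 0, 0, 20], [0, 0, 0, 0, 0, 0, 10], [0, 0, 0, 0, 0, 0, 10], [0, 0, 0, 0, 0, 0, 10], [0, 0, 0, 0, 0, 0, 10], [0, 0, 0, 0, 0, 0, 10], [0, 0, 0, 0, 0, 0, 10]],
  ],
  grip_force=25,
)

```text
clock: 8.4
position: [0.5461, -0.1718, 0.0096]
ee_rot: [-0.856, 1.395, 0.857]
force: [-0.0, 1.2, 2.7]
width: 0.26
```

```bash
python3 -c "from h import *;st()"
```

```text
t 8.4 pos [ 0.5461 -0.1718  0.0096] F [-0.   1.2  2.7] T [ 0.43 -0.17  0.  ] w 0.26
R cols x,y,z [[0.0004, 0.0003, -1.0], [-0.8916, 0.4527, -0.0003], [0.4527, 0.8916, 0.0005]] q [-0.069  0.582  0.401  1.91  -0.334  0.714  1.628]
```

Call:
send_rows(
  rows=[
    [[0, 0, 0, 6, 0, 0, 10], [0, 0, 0, 12, 0, 0, 10], [0, 0, 0, 18, 0, 0, 10], [0, 0, 0, 24, 0, 0, 10], [0, 0, 0, 30, 0, 0, 10], [0, 0, 0, 36, 0, 0, 10], [0, 0, 0, 42, 0, 0, 10], [0, 0, 0, 46, 0, 0, 10]],
  ],
)

```text
clock: 9.2
position: [0.546, -0.1718, 0.0095]
ee_rot: [-0.231, 1.558, 0.231]
force: [0.3, 2.3, 2.9]
width: 0.257
```

```bash
python3 go.py .5458 -.1718 .009 63;  python3 look.py a4 .5458 -.1718 .04 45
```

```text
t 9.2 pos [ 0.546  -0.1718  0.0095] F [0.3 2.3 2.9] T [0.33 0.07 0.01] w 0.257
R cols x,y,z [[0.0001, 0.0001, -1.0], [-0.2899, 0.9571, 0.0001], [0.9571, 0.2899, 0.0001]] q [-0.218  0.629  0.628  1.923 -0.527  0.759  1.006]
tool yaw 16.85 shift [ 0.5  0.1 -0.2] turn deg [-4.615e+01  1.000e-02 -0.000e+00]
top crop origin 405 208 scale 4.444444444444445
scene crop origin 146 188 scale 4.444444444444445
```

View pics/a4.png

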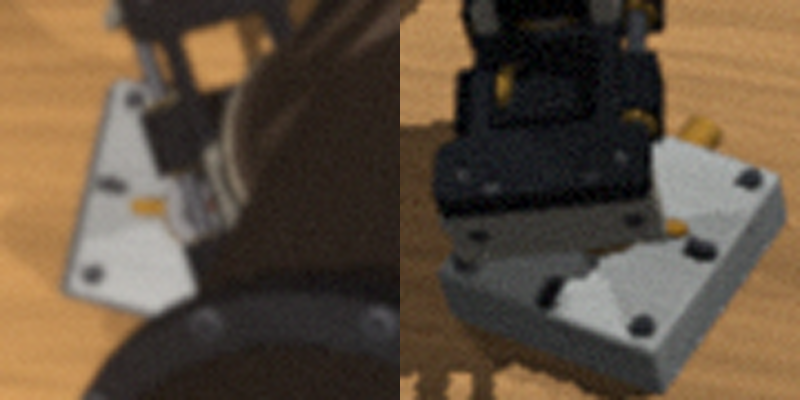

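Call:
send_rows(
  rows=[
    [[0, 0, 0, 3, 0, 0, 10], [0, 0, 0, 6, 0, 0, 10], [0, 0, 0, 9, 0, 0, 10], [0, 0, 0, 12, 0, 0, 10], [0, 0, 0, 15, 0, 0, 10], [0, 0, 0, 18, 0, 0, 10], [0, 0, 0, 21, 0, 0, 10], [0, 0, 0, 24, 0, 0, 10]],
  ],
)

```text
clock: 10.1
position: [0.5459, -0.1718, 0.0095]
ee_rot: [0.095, 1.569, -0.094]
force: [0.3, 2.3, 4.0]
width: 0.254
```

```bash
python3 go.py .5458 -.1718 .009 63;  python3 look.py a5 .5458 -.1718 .04 45
```

```text
t 10.1 pos [ 0.5459 -0.1718  0.0095] F [0.3 2.3 4. ] T [0.45 0.12 0.04] w 0.254
R cols x,y,z [[0.0, 0.0005, -1.0], [0.1202, 0.9928, 0.0005], [0.9928, -0.1202, -0.0001]] q [-0.287  0.664  0.742  1.928 -0.624  0.794  0.686]
tool yaw -6.9 shift [ 0.5  0.  -0.1] turn deg [-6.99e+01  1.00e-02 -3.00e-02]
top crop origin 405 208 scale 4.444444444444445
scene crop origin 146 188 scale 4.444444444444445
```

View pics/a5.png

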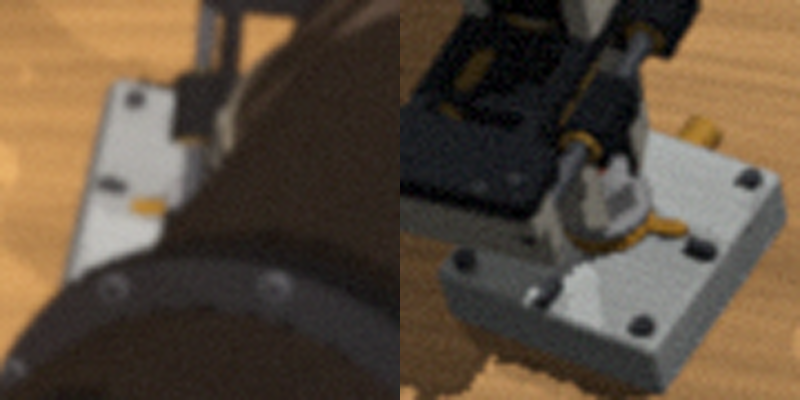

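Call:
send_rows(
  rows=[
    [[0, 0, 0, 3, 0, 0, 10], [0, 0, 0, 6, 0, 0, 10], [0, 0, 0, 9, 0, 0, 10], [0, 0, 0, 12, 0, 0, 10], [0, 0, 0, 14, 0, 0, 10], [0, 0, 0, 16, 0, 0, 10], [0, 0, 0, 18, 0, 0, 10], [0, 0, 0, 18, 0, 0, 10]],
  ],
)

```text
clock: 11.0
position: [0.5458, -0.1718, 0.0095]
ee_rot: [0.34, 1.544, -0.34]
force: [-1.0, 2.6, 6.4]
width: 0.266
```

```bash
python3 go.py .5458 -.1718 .009 63;  python3 look.py a6 .5458 -.1718 .04 45
```

```text
t 11.0 pos [ 0.5458 -0.1718  0.0095] F [-1.   2.6  6.4] T [0.58 0.35 0.55] w 0.266
R cols x,y,z [[-0.0003, 0.0002, -1.0], [0.4202, 0.9074, 0.0], [0.9074, -0.4202, -0.0004]] q [-0.336  0.696  0.827  1.932 -0.696  0.827  0.441]
tool yaw -24.85 shift [ 0.5  0.  -0. ] turn deg [-8.785e+01 -2.000e-02 -2.000e-02]
top crop origin 405 208 scale 4.444444444444445
scene crop origin 146 188 scale 4.444444444444445
```

View pics/a6.png

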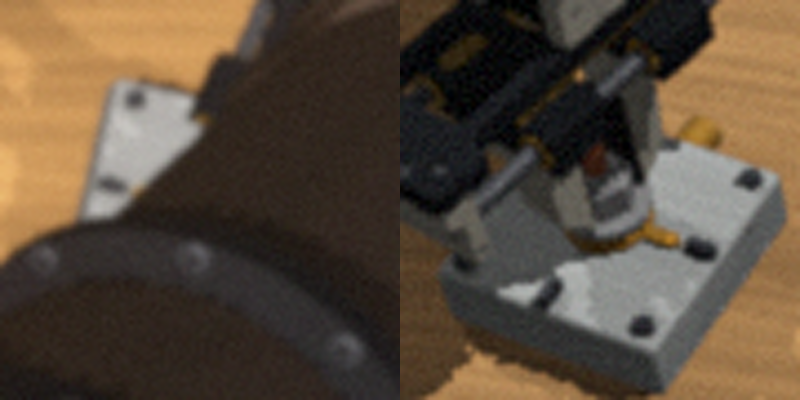

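```bash
cat > ptr.py <<'E'
from h import *
c='scene';im=np.load('scene_im.npy');P=np.load('scene_P.npy')
ax=np.array([.5463,-.1712])  # block centre as this camera sees it (scene fit)
hsv=cv2.cvtColor(im,cv2.COLOR_RGB2HSV).astype(int)
m=(hsv[...,1]>110)&(hsv[...,0]>8)&(hsv[...,0]<30)&(hsv[...,2]>70)
v,u=np.nonzero(m)
k=[]
for a,b in zip(u,v):
    q=at_z(c,(a,b),.034)[:2]-ax;r=np.hypot(*q)
    if .024<r<.036: k.append((np.degrees(np.arctan2(q[1],q[0])),r*1000))
k=np.array(k);k=k[(k[:,0]>-40)&(k[:,0]<100)]
print(len(k),'pointer angle mean/median',k[:,0].mean().round(1),np.median(k[:,0]).round(1),'range',np.percentile(k[:,0],[5,95]).round(1))
E
python3 ptr.py; python3 - <<'E'
from h import *
# same on initial-like picture? marks angle from the scene
im=cv2.imread('pics/scene0.png')[...,::-1].copy();np.save('scene_im0.npy',im)
E
sed 's/scene_im.npy/scene_im0.npy/' ptr.py > p0.py; python3 p0.py
```

```text
Traceback (most recent call last):
  File "ptr.py", line 9, in <module>
    q=at_z(c,(a,b),.034)[:2]-ax;r=np.hypot(*q)
      ~~~~^^^^^^^^^^^^^^
  File "h.py", line 9, in at_z
    o,r=ray(c,uv);return o+r*(z-o[2])/r[2]
        ~~~^^^^^^
  File "h.py", line 5, in ray
    k=optics.get_calibration(c);K=k['camera_matrix']
ValueError: time passes only in moves, steps and waits
Traceback (most recent call last):
  File "p0.py", line 9, in <module>
    q=at_z(c,(a,b),.034)[:2]-ax;r=np.hypot(*q)
      ~~~~^^^^^^^^^^^^^^
  File "h.py", line 9, in at_z
    o,r=ray(c,uv);return o+r*(z-o[2])/r[2]
        ~~~^^^^^^
  File "h.py", line 5, in ray
    k=optics.get_calibration(c);K=k['camera_matrix']
ValueError: time passes only in moves, steps and waits
```

```bash
python3 - <<'E'
s=open('h.py').read()
s=s.replace("def ray(","import functools\n@functools.lru_cache\ndef cal(c): return optics.get_calibration(c)\ndef ray(",1).replace("k=optics.get_calibration(c)","k=cal(c)")
open('h.py','w').write(s)
E
python3 ptr.py; python3 p0.py; python3 -c "from h import *;st()"
```

```text
13 pointer angle mean/median 75.4 75.2 range [68.8 81.2]
14 pointer angle mean/median 86.8 86.8 range [81.5 91.8]
t 11.1 pos [ 0.5458 -0.1718  0.0095] F [-0.9  1.4  5.3] T [0.56 0.28 0.53] w 0.26
R cols x,y,z [[-0.0002, 0.0002, -1.0], [0.4192, 0.9079, 0.0001], [0.9079, -0.4192, -0.0003]] q [-0.336  0.696  0.827  1.932 -0.696  0.827  0.442]
```

Torque 0.55 N m against a 0.16 drag, and the pointer went from 86.8° to 75.4° against the mark axis at 75°. So the nut is finger-tight at its hard stop. Releasing and lifting.

Call:
send_rows(
  rows=[
    [[0, 0, 0, 0, 0, 0, 60], [0, 0, 0, 0, 0, 0, 60], [0, 0, 0, 0, 0, 0, 60], [-15, 0, 0, 0, 0, 0, 60], [-35, 0, 0, 0, 0, 0, 60], [-60, 0, 0, -6, 0, 0, 60], [-80, 0, 0, -14, 0, 0, 60], [-95, 0, 0, -22, 0, 0, 60]],
  ],
)

```text
clock: 11.9
position: [0.5462, -0.1728, 0.1068]
ee_rot: [0.035, 1.569, -0.037]
force: [1.1, 0.2, 0.1]
width: 0.603
```

```bash
python3 go.py .5615 .1632 .06 62.65; python3 look.py a7 .5458 -.1718 .04 45;python3 ptr.py
```

```text
t 11.9 pos [ 0.5462 -0.1728  0.1068] F [1.1 0.2 0.1] T [-0.08  0.03  0.02] w 0.603
R cols x,y,z [[0.0015, -0.0011, -1.0], [0.0459, 0.9989, -0.001], [0.9989, -0.0459, 0.0015]] q [-0.362  0.538  0.843  1.851 -0.483  0.968  0.646]
tool yaw -2.63 shift [ 4.640e+01  3.364e+02 -2.000e-01] turn deg [-6.528e+01  4.000e-02  1.000e-01]
top crop origin 405 208 scale 4.444444444444445
scene crop origin 146 188 scale 4.444444444444445
13 pointer angle mean/median 75.4 75.2 range [68.8 81.2]
```

View pics/a7.png

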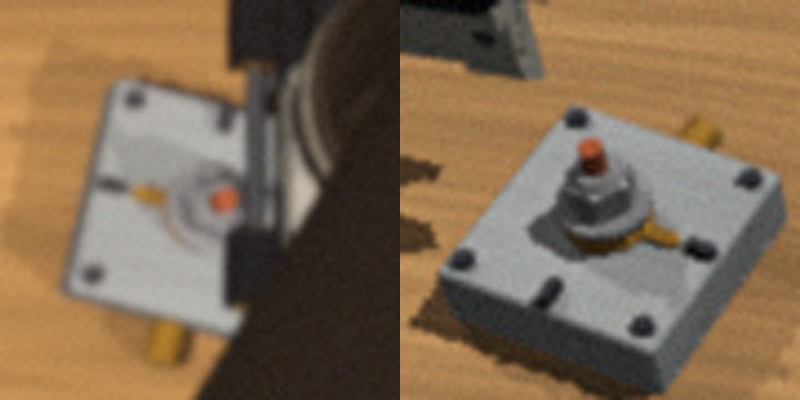

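```bash
python3 - <<'E'
from h import *
im=np.load('scene_im.npy')[...,::-1];x0,y0=168,212;S=12
a=cv2.resize(im[y0:y0+45,x0:x0+50],None,fx=S/2*1.3,fy=S/2*1.3,interpolation=cv2.INTER_CUBIC);b=a.copy()
f=S/2*1.3
c=np.array([.5466,-.1711])
for k in range(6):
    t=np.radians(7.5+60*k);v=.01386*np.array([np.cos(t),np.sin(t)])
    P=proj('scene',[[*(c+v),.044],[*(c+v),.058]])
    P=((P-[x0,y0]+.5)*f).astype(int)
    cv2.line(b,tuple(P[0]),tuple(P[1]),(0,255,0),1)
cv2.imwrite('pics/hex.png',np.hstack([a,b]))
E
```

```text
(no output)
```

View pics/hex.png

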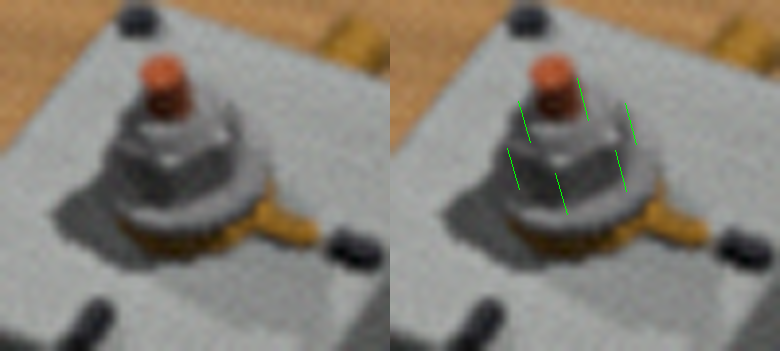

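The hexagon overlay fits the flats at -22.5° mod 60. The pointer stays at the first mark after release. Next, the spanner.

Call:
send_rows(
  rows=[
    [[0, 40, 0, -8, 0, 0, 60], [0, 82, 0, -16, 0, 0, 60], [0, 124, 0, -24, 0, 0, 60], [0, 166, 0, -32, 0, 0, 60], [0, 208, 0, -40, 0, 0, 60], [0, 250, 0, -48, 0, 0, 60], [0, 293, 0, -56, 0, 0, 50], [0, 336, 0, -64, 0, 0, 50]],
  ],
)

```text
clock: 12.8
position: [0.5625, 0.165, 0.1041]
ee_rot: [-0.831, 1.407, 0.831]
force: [0.6, -0.6, 0.1]
width: 0.509
```

```bash
python3 go.py .5615 .1632 .02 62.65
```

```text
t 12.8 pos [0.5625 0.165  0.1041] F [ 0.6 -0.6  0.1] T [-0. -0.  0.] w 0.509
R cols x,y,z [[-0.0007, -0.0004, -1.0], [-0.8758, 0.4826, 0.0004], [0.4826, 0.8758, -0.0007]] q [-0.749  0.489  0.532  1.803 -0.301  0.931  0.981]
tool yaw 61.15 shift [84.1 -0.  -2. ] turn deg [-1.5  -0.04 -0.03]
```

Call:
send_rows(
  rows=[
    [[15, 0, -1, -1, 0, 0, 50], [35, 0, -2, -1.5, 0, 0, 50], [55, 0, -2, -1.5, 0, 0, 50], [70, 0, -2, -1.5, 0, 0, 50], [80, 0, -2, -1.5, 0, 0, 50], [84, 0, -2, -1.5, 0, 0, 50], [84, 0, -2, -1.5, 0, 0, 50], [84, 0, -2, -1.5, 0, 0, 50]],
  ],
)

```text
clock: 13.6
position: [0.5626, 0.1618, 0.021]
ee_rot: [-0.849, 1.398, 0.849]
force: [-1.2, -0.0, -0.4]
width: 0.501
```

```bash
python3 go.py .5615 .1632 -.025 62.65;python3 look.py b1 .5615 .1632 .04 60
```

```text
t 13.6 pos [0.5626 0.1618 0.021 ] F [-1.2 -0.  -0.4] T [-0.04 -0.   -0.03] w 0.501
R cols x,y,z [[0.0009, 0.0003, -1.0], [-0.8873, 0.4612, -0.0006], [0.4612, 0.8873, 0.0007]] q [-0.692  0.591  0.465  1.874 -0.371  0.761  1.068]
tool yaw 62.54 shift [46.   1.7  0.7] turn deg [-0.11  0.04  0.04]
top crop origin 220 186 scale 3.3333333333333335
scene crop origin 321 204 scale 3.3333333333333335
```

View pics/b1.png

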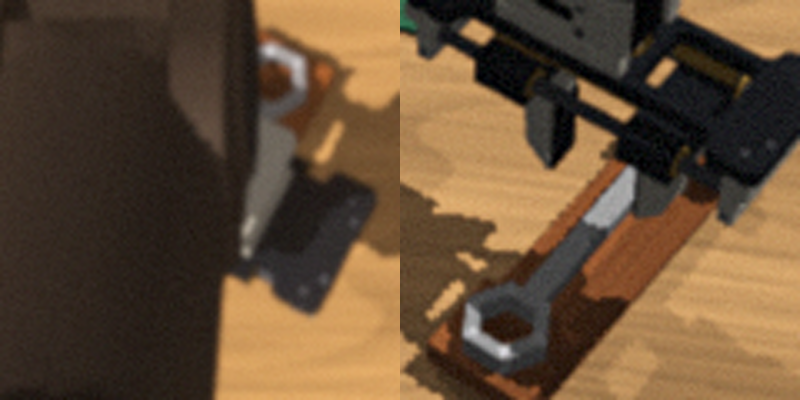

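Call:
send_rows(
  rows=[
    [[8, 1, 0.4, 0, 0, 0, 45], [16, 1.7, 0.7, 0, 0, 0, 40], [24, 1.7, 0.7, 0, 0, 0, 40], [31, 1.7, 0.7, 0, 0, 0, 40], [37, 1.7, 0.7, 0, 0, 0, 40], [42, 1.7, 0.7, 0, 0, 0, 40], [45, 1.7, 0.7, 0, 0, 0, 40], [46, 1.7, 0.7, 0, 0, 0, 40]],
  ],
)

```text
clock: 14.5
position: [0.5608, 0.1631, -0.0259]
ee_rot: [-0.85, 1.399, 0.85]
force: [-0.6, -0.4, 0.3]
width: 0.399
```

```bash
python3 go.py .5615 .1632 -.025 62.65
```

```text
t 14.5 pos [ 0.5608  0.1631 -0.0259] F [-0.6 -0.4  0.3] T [-0.03  0.02 -0.01] w 0.399
R cols x,y,z [[-0.0003, -0.0002, -1.0], [-0.8875, 0.4608, 0.0002], [0.4608, 0.8875, -0.0003]] q [-0.664  0.656  0.421  1.902 -0.413  0.67   1.1  ]
tool yaw 62.56 shift [-0.9 -0.6  0.4] turn deg [-0.09 -0.02 -0.01]
```

Grip gently first, so the jaws can centre the handle, then firmly.

Call:
send_rows(
  rows=[
    [[0, 0, 0, 0, 0, 0, 25], [0, 0, 0, 0, 0, 0, 15], [0, 0, 0, 0, 0, 0, 5], [0, 0, 0, 0, 0, 0, 5], [0, 0, 0, 0, 0, 0, 5], [0, 0, 0, 0, 0, 0, 5], [0, 0, 0, 0, 0, 0, 5], [0, 0, 0, 0, 0, 0, 5]],
  ],
  grip_force=40,
)

```text
clock: 15.3
position: [0.5611, 0.1633, -0.0253]
ee_rot: [-0.85, 1.398, 0.85]
force: [-0.3, 0.8, 5.0]
width: 0.146
```

```bash
python3 go.py .5615 .1632 -.025 62.65
```

```text
t 15.3 pos [ 0.5611  0.1633 -0.0253] F [-0.3  0.8  5. ] T [0.1  0.13 0.07] w 0.146
R cols x,y,z [[0.0004, 0.0003, -1.0], [-0.8876, 0.4606, -0.0002], [0.4606, 0.8876, 0.0005]] q [-0.664  0.655  0.421  1.901 -0.413  0.67   1.1  ]
tool yaw 62.57 shift [-0.3 -0.4  0.1] turn deg [-0.08  0.03  0.01]
```

Call:
send_rows(
  rows=[
    [[-5, 0, 0, 0, 0, 0, 5], [-12, 0, 0, 0, 0, 0, 5], [-24, 0, 0, 0, 0, 0, 5], [-38, 0, 0, 0, 0, 0, 5], [-52, 0, 0, 0, 0, 0, 5], [-66, 0, 0, 0, 0, 0, 5], [-78, 0, 0, 0, 0, 0, 5], [-86, 0, 0, 0, 0, 0, 5]],
  ],
)

```text
clock: 16.1
position: [0.5614, 0.1634, 0.062]
ee_rot: [-0.85, 1.397, 0.849]
force: [0.2, -0.2, -2.7]
width: 0.149
```

```bash
cat > ring.py <<'E'
from h import *
s,M=st();p=s['position'];yd=-M[:,1];zd=M[:,2]
for c in('top','scene'):
    im,d=optics.get_image(c);P=cloud(c,d);np.save(c+'_im.npy',im);np.save(c+'_P.npy',P)
    D=P-p;a=D@yd;t=D@zd
    m=(d>0)&(abs(t)<.024)&(a>.055)&(a<.115)&(P[...,2]>p[2]+.025)&(P[...,2]<p[2]+.075)
    q=P[m]
    if len(q)<20: print(c,'few',len(q));continue
    A=a[m];T=t[m];Z=P[m][:,2];top=Z>np.percentile(Z,90)-.004
    pl=np.linalg.lstsq(np.c_[A[top]-.085,T[top],np.ones(top.sum())],Z[top],rcond=None)[0]
    rc=cv2.minEnclosingCircle((np.c_[A,T][top]*1000).astype(np.float32))
    print(c,'n',top.sum(),'along mean/ext',np.round(1000*np.array([A[top].mean(),*np.percentile(A[top],[1,99])]),1),'lat',np.round(1000*np.array([T[top].mean(),*np.percentile(T[top],[1,99])]),1),'ztop at centre-p',round(1000*(pl[2]-p[2]),1),'slope along',pl[0].round(3),'lat',pl[1].round(3),'circ',np.round(rc[0],1),round(rc[1],1))
    h=(d>0)&(abs(t)<.006)&(a>.02)&(a<.06)&(abs(P[...,2]-p[2]-.055)<.03)
    if h.sum()>10:
        pf=np.polyfit(a[h],P[h][:,2]-p[2],1); l=np.polyfit(a[h],t[h],1);print('  handle slope',pf.round(3),'lat line',l.round(4),'lat at .085',round(1000*np.polyval(l,.085),1))
E
python3 ring.py; python3 look.py b2 .6 .14 .08 60
```

```text
t 16.1 pos [0.5614 0.1634 0.062 ] F [ 0.2 -0.2 -2.7] T [-0.05  0.02  0.01] w 0.149
R cols x,y,z [[0.0013, 0.0006, -1.0], [-0.8876, 0.4607, -0.0009], [0.4607, 0.8876, 0.0012]] q [-0.722  0.536  0.499  1.847 -0.334  0.841  1.036]
top n 138 along mean/ext [ 88.3  64.9 105.2] lat [ -7.1 -22.6  13.9] ztop at centre-p 61.8 slope along -0.002 lat 0.015 circ [85.1 -1.4] 22.7
scene n 341 along mean/ext [ 86.   60.8 106.1] lat [  0.5 -20.7  21.2] ztop at centre-p 62.1 slope along 0.009 lat 0.003 circ [81.9  0.6] 26.5
  handle slope [-0.024  0.059] lat line [ 0.0249 -0.0005] lat at .085 1.6
top crop origin 231 163 scale 3.3333333333333335
scene crop origin 306 206 scale 3.3333333333333335
```

View pics/b2.png

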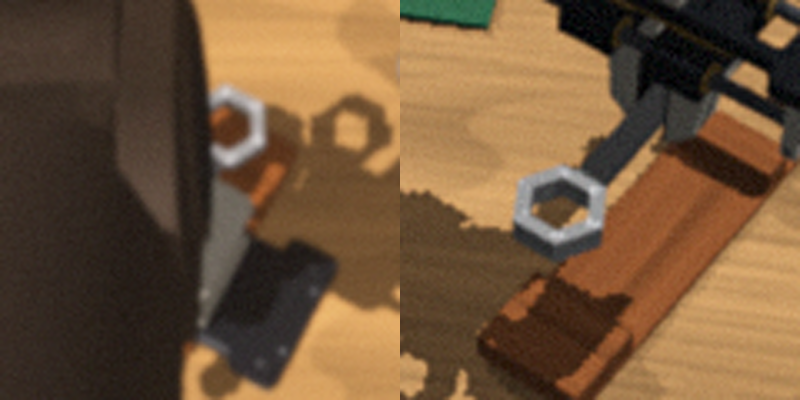

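```bash
python3 go.py .4672 -.1392 .062 67.5
```

```text
t 16.3 pos [0.5607 0.1633 0.0603] F [-0.7  0.4 -2. ] T [0.05 0.05 0.01] w 0.148
R cols x,y,z [[-0.0002, 0.0001, -1.0], [-0.8877, 0.4605, 0.0002], [0.4605, 0.8877, 0.0]] q [-0.721  0.538  0.497  1.849 -0.335  0.839  1.036]
tool yaw 62.58 shift [  -1.7  -56.3 -311.6] turn deg [-4.92  0.   -0.01]
```

Call:
send_rows(
  rows=[
    [[-2, -4, -22, 0, 0, 0, 5], [-2, -11, -62, -0.5, 0, 0, 5], [-2, -19, -107, -1, 0, 0, 5], [-2, -28, -152, -2, 0, 0, 5], [-2, -36, -197, -3, 0, 0, 5], [-2, -44, -242, -4, 0, 0, 5], [-2, -51, -282, -4.5, 0, 0, 5], [-2, -56, -308, -4.9, 0, 0, 5]],
  ],
)

```text
clock: 17.1
position: [0.4661, -0.1397, 0.0621]
ee_rot: [-0.912, 1.373, 0.912]
force: [2.0, -0.1, -1.7]
width: 0.146
```

Call:
send_rows(
  rows=[
    [[0, 0, -2, 0, 0, 0, 5], [0, 0, -3.5, 0, 0, 0, 5], [0, 0, -3.5, 0, 0, 0, 5], [0, 0, -3.5, 0, 0, 0, 5], [0, 0, -3.5, 0, 0, 0, 5], [0, 0, -3.5, 0, 0, 0, 5], [0, 0, -3.5, 0, 0, 0, 5], [0, 0, -3.5, 0, 0, 0, 5]],
  ],
)

```text
clock: 17.9
position: [0.4674, -0.139, 0.0624]
ee_rot: [-0.915, 1.37, 0.915]
force: [1.1, 0.6, -2.4]
width: 0.15
```

```bash
python3 go.py .4672 -.1392 .062 67.5; python3 ring.py; python3 look.py b3 .53 -.16 .08 50
```

```text
t 17.9 pos [ 0.4674 -0.139   0.0624] F [ 1.1  0.6 -2.4] T [-0.03  0.05  0.09] w 0.15
R cols x,y,z [[0.0, 0.0, -1.0], [-0.9238, 0.3828, -0.0], [0.3828, 0.9238, 0.0]] q [-0.207  0.397  0.505  2.079 -0.284  0.731  1.657]
tool yaw 67.49 shift [ 0.4  0.1 -0.3] turn deg [-0.01  0.    0.  ]
t 17.9 pos [ 0.4674 -0.139   0.0624] F [ 1.1  0.6 -2.4] T [-0.03  0.05  0.09] w 0.15
R cols x,y,z [[0.0, 0.0, -1.0], [-0.9238, 0.3828, -0.0], [0.3828, 0.9238, 0.0]] q [-0.207  0.397  0.505  2.079 -0.284  0.731  1.657]
top n 186 along mean/ext [ 85.7  60.1 104.7] lat [  3.6 -17.1  20.5] ztop at centre-p 61.8 slope along -0.006 lat -0.011 circ [81.3 -0.8] 25.2
  handle slope [0.199 0.046] lat line [-0.3262  0.022 ] lat at .085 -5.8
scene n 269 along mean/ext [ 84.8  58.5 105.8] lat [  0.3 -21.5  21.4] ztop at centre-p 61.5 slope along 0.014 lat -0.014 circ [81.5  2.5] 26.9
  handle slope [-0.025  0.058] lat line [0.0107 0.0005] lat at .085 1.4
top crop origin 399 209 scale 4.0
scene crop origin 147 162 scale 4.0
```

View pics/b3.png

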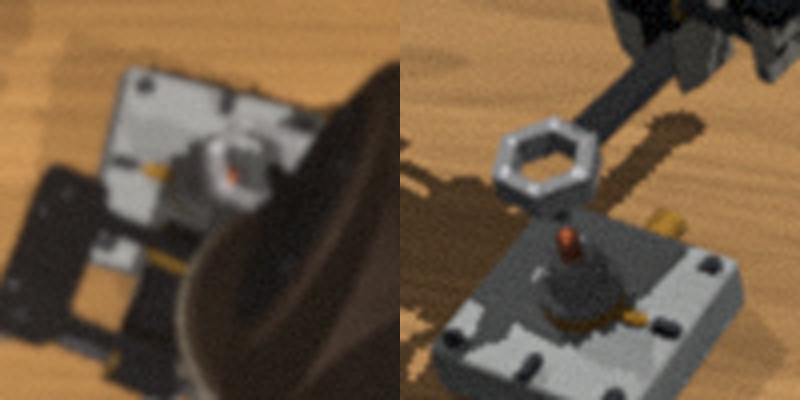

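Call:
send_rows(
  rows=[
    [[8, 0, 0, 0, 0, 0, 5], [17, 0, 0, 0, 0, 0, 5], [26, 0, 0, 0, 0, 0, 5], [34, 0, 0, 0, 0, 0, 5], [41, 0, 0, 0, 0, 0, 5], [46, 0, 0, 0, 0, 0, 5], [49, 0, 0, 0, 0, 0, 5], [49, 0, 0, 0, 0, 0, 5]],
  ],
)

```text
clock: 18.9
position: [0.4672, -0.1392, 0.0131]
ee_rot: [-0.915, 1.37, 0.915]
force: [-0.6, -0.1, -1.4]
width: 0.146
```

```bash
python3 go.py .4672 -.1392 -.004 67.5; python3 ring.py; python3 look.py b4 .53 -.16 .06 40
```

```text
t 18.9 pos [ 0.4672 -0.1392  0.0131] F [-0.6 -0.1 -1.4] T [ 0.02  0.03 -0.01] w 0.146
R cols x,y,z [[-0.0005, 0.0, -1.0], [-0.9236, 0.3833, 0.0005], [0.3833, 0.9236, -0.0002]] q [-0.156  0.478  0.449  2.117 -0.352  0.618  1.716]
tool yaw 67.46 shift [17.1 -0.   0. ] turn deg [-0.04 -0.01 -0.03]
t 18.9 pos [ 0.4672 -0.1392  0.0131] F [-0.6 -0.1 -1.4] T [ 0.02  0.03 -0.01] w 0.146
R cols x,y,z [[-0.0005, 0.0, -1.0], [-0.9236, 0.3833, 0.0005], [0.3833, 0.9236, -0.0002]] q [-0.156  0.478  0.449  2.117 -0.352  0.618  1.716]
top n 186 along mean/ext [ 85.9  60.1 104.6] lat [  4.  -15.   19.6] ztop at centre-p 61.6 slope along 0.017 lat 0.011 circ [81. -2.] 25.8
  handle slope [0.026 0.055] lat line [-0.3117  0.0212] lat at .085 -5.3
scene n 303 along mean/ext [ 85.3  58.6 106.1] lat [  0.7 -20.4  22. ] ztop at centre-p 61.6 slope along 0.015 lat 0.003 circ [81.6  0.5] 26.3
  handle slope [0.006 0.057] lat line [0.0038 0.0008] lat at .085 1.2
top crop origin 407 220 scale 5.0
scene crop origin 158 180 scale 5.0
```

View pics/b4.png

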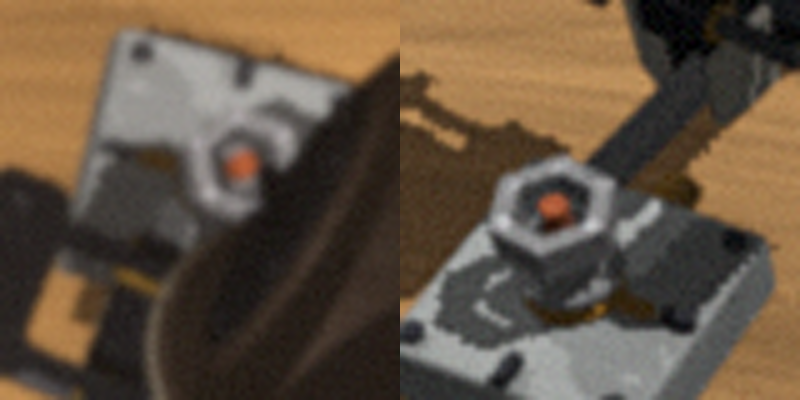

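Tube top at (553,207) sits centrally in the ring at (555,212), with no side force. Lowering the last 17 mm slowly.

Call:
send_rows(
  rows=[
    [[1.5, 0, 0, 0, 0, 0, 5], [3, 0, 0, 0, 0, 0, 5], [4.5, 0, 0, 0, 0, 0, 5], [6, 0, 0, 0, 0, 0, 5], [7, 0, 0, 0, 0, 0, 5], [8, 0, 0, 0, 0, 0, 5], [9, 0, 0, 0, 0, 0, 5], [9, 0, 0, 0, 0, 0, 5]],
  ],
)

```text
clock: 19.9
position: [0.4673, -0.1392, 0.0043]
ee_rot: [-0.915, 1.37, 0.915]
force: [-0.4, -0.5, -2.2]
width: 0.148
```

```bash
python3 go.py .4672 -.1392 -.004 67.5
```

```text
t 19.9 pos [ 0.4673 -0.1392  0.0043] F [-0.4 -0.5 -2.2] T [ 0.02  0.01 -0.02] w 0.148
R cols x,y,z [[-0.0002, 0.0001, -1.0], [-0.9237, 0.3832, 0.0002], [0.3832, 0.9237, -0.0]] q [-0.146  0.493  0.437  2.123 -0.364  0.598  1.727]
tool yaw 67.47 shift [ 8.3  0.  -0. ] turn deg [-0.03 -0.   -0.01]
```

Call:
send_rows(
  rows=[
    [[1, 0, 0, 0, 0, 0, 5], [2, 0, 0, 0, 0, 0, 5], [3, 0, 0, 0, 0, 0, 5], [4, 0, 0, 0, 0, 0, 5], [5, 0, 0, 0, 0, 0, 5], [6, 0, 0, 0, 0, 0, 5], [6.5, 0, 0, 0, 0, 0, 5], [7, 0, 0, 0, 0, 0, 5]],
  ],
)

```text
clock: 20.7
position: [0.4674, -0.1392, -0.0026]
ee_rot: [-0.915, 1.37, 0.915]
force: [0.1, 0.2, -3.3]
width: 0.147
```

```bash
python3 go.py .4672 -.1392 -.004 67.5; python3 ring.py | grep -v handle
```

```text
t 20.7 pos [ 0.4674 -0.1392 -0.0026] F [ 0.1  0.2 -3.3] T [ 0.01  0.09 -0.01] w 0.147
R cols x,y,z [[0.0, 0.0, -1.0], [-0.9237, 0.3831, -0.0], [0.3831, 0.9237, 0.0]] q [-0.139  0.505  0.428  2.127 -0.374  0.581  1.735]
tool yaw 67.47 shift [ 1.4  0.1 -0.1] turn deg [-0.03  0.    0.  ]
t 20.7 pos [ 0.4674 -0.1392 -0.0026] F [ 0.1  0.2 -3.3] T [ 0.01  0.09 -0.01] w 0.147
R cols x,y,z [[0.0, 0.0, -1.0], [-0.9237, 0.3831, -0.0], [0.3831, 0.9237, 0.0]] q [-0.139  0.505  0.428  2.127 -0.374  0.581  1.735]
top n 213 along mean/ext [ 85.1  65.7 104.6] lat [  3.7 -13.5  19. ] ztop at centre-p 63.4 slope along -0.029 lat -0.05 circ [85.3 -1.5] 22.7
scene n 326 along mean/ext [ 86.8  64.9 105.5] lat [  1.8 -20.7  20.5] ztop at centre-p 62.9 slope along -0.0 lat 0.005 circ [81.5  0.8] 26.3
```

Call:
send_rows(
  rows=[
    [[0.3, 0, 0, 0, 0, 0, 5], [0.6, 0, 0, 0, 0, 0, 5], [0.9, 0, 0, 0, 0, 0, 5], [1.2, 0, 0, 0, 0, 0, 5], [1.4, 0, 0, 0, 0, 0, 5], [1.4, 0, 0, 0, 0, 0, 5], [1.4, 0, 0, 0, 0, 0, 5], [1.4, 0, 0, 0, 0, 0, 5]],
  ],
)

```text
clock: 21.6
position: [0.4674, -0.1392, -0.0039]
ee_rot: [-0.915, 1.37, 0.915]
force: [-0.2, 0.3, 0.4]
width: 0.146
```

```bash
python3 go.py .4672 -.1392 -.004 67.5; python3 look.py b5 .53 -.16 .06 40
```

```text
t 21.6 pos [ 0.4674 -0.1392 -0.0039] F [-0.2  0.3  0.4] T [0.   0.09 0.03] w 0.146
R cols x,y,z [[0.0001, 0.0001, -1.0], [-0.9237, 0.3832, -0.0], [0.3832, 0.9237, 0.0001]] q [-0.137  0.507  0.426  2.127 -0.376  0.578  1.737]
tool yaw 67.47 shift [ 0.1  0.2 -0.1] turn deg [-0.03  0.    0.  ]
top crop origin 407 220 scale 5.0
scene crop origin 158 180 scale 5.0
```

View pics/b5.png

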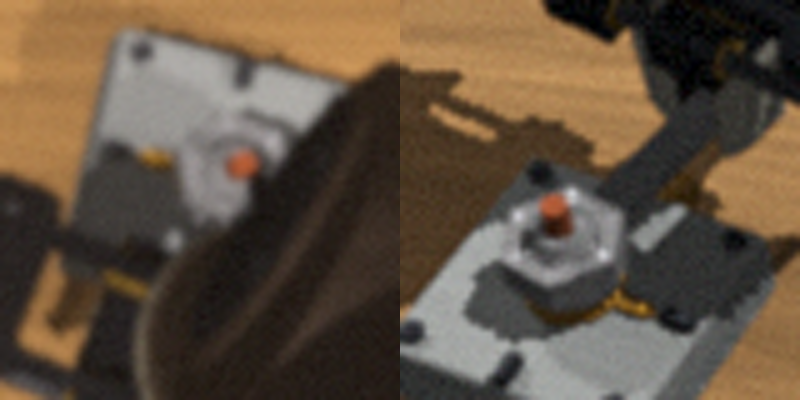

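Seated: the force went from -3.3 to +0.4 N at exactly the expected height (underside 44 mm). Starting the arc about the nut axis.

Call:
send_rows(
  rows=[
    [[0.1, -0.1, 4.5, 3, 0, 0, 5], [0.2, -0.5, 8.9, 6, 0, 0, 5], [0.2, -1.2, 14.1, 9.5, 0, 0, 5], [0.2, -2.1, 19.2, 13, 0, 0, 5], [0.2, -3.8, 25.1, 17.1, 0, 0, 5], [0.2, -5.9, 31.1, 21.4, 0, 0, 5], [0.2, -8.5, 37.1, 25.8, 0, 0, 5], [0.2, -11.4, 42.6, 30, 0, 0, 5]],
  ],
)

```text
clock: 22.5
position: [0.4931, -0.1045, -0.0044]
ee_rot: [-0.51, 1.512, 0.51]
force: [-4.2, -2.5, 1.7]
width: 0.144
```

```bash
python3 -c "from h import *;st()"; python3 look.py c1 .5458 -.1718 .04 40; python3 ptr.py
```

```text
t 22.5 pos [ 0.4931 -0.1045 -0.0044] F [-4.2 -2.5  1.7] T [-0.59  0.86  0.45] w 0.144
R cols x,y,z [[-0.002, -0.0004, -1.0], [-0.6062, 0.7953, 0.0009], [0.7953, 0.6062, -0.0018]] q [-0.319  0.559  0.582  2.095 -0.515  0.632  1.27 ]
top crop origin 410 213 scale 5.0
scene crop origin 151 193 scale 5.0Traceback (most recent call last):
  File "ptr.py", line 11, in <module>
    k=np.array(k);k=k[(k[:,0]>-40)&(k[:,0]<100)]
                       ~^^^^^
IndexError: too many indices for array: array is 1-dimensional, but 2 were indexed
```

View pics/c1.png

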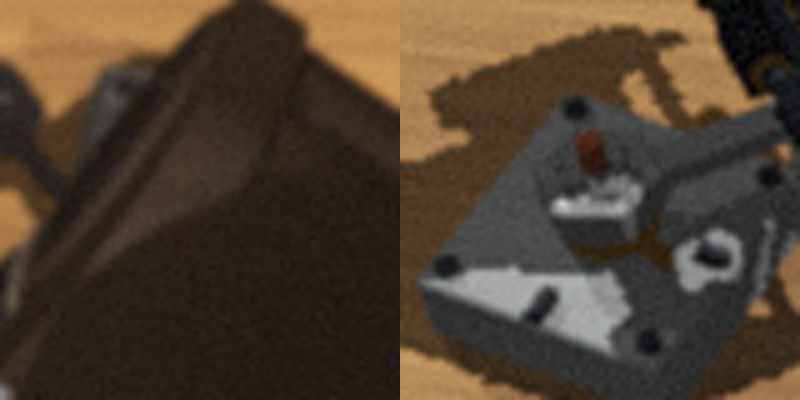

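Call:
send_rows(
  rows=[
    [[0, -0.1, 4.5, 3, 0, 0, 5], [0, -0.5, 8.9, 6, 0, 0, 5], [0, -1.2, 14.1, 9.5, 0, 0, 5], [0, -2.1, 19.2, 13, 0, 0, 5], [0, -3.8, 25.1, 17.1, 0, 0, 5], [0, -5.9, 31.1, 21.4, 0, 0, 5], [0, -8.5, 37.1, 25.8, 0, 0, 5], [0, -11.4, 42.6, 30, 0, 0, 5]],
  ],
)

```text
clock: 23.4
position: [0.5335, -0.0869, -0.0045]
ee_rot: [-0.101, 1.571, 0.103]
force: [-5.8, 0.5, 1.3]
width: 0.144
```

```bash
cat > ptr.py <<'E'
import sys
from h import *
c='scene';im=np.load(sys.argv[1] if len(sys.argv)>1 else 'scene_im.npy')
ax=np.array([.5466,-.1711])
hsv=cv2.cvtColor(im,cv2.COLOR_RGB2HSV).astype(int)
# polar saturation profile at radii 25..33 mm, z=.034
ang=np.arange(-40,100,2.);rr=np.arange(.024,.0335,.001)
P=np.array([[ax[0]+r*np.cos(np.radians(a)),ax[1]+r*np.sin(np.radians(a)),.034] for a in ang for r in rr])
uv=proj(c,P).astype(np.float32)
S=cv2.remap(hsv[...,1].astype(np.float32),uv[:,0].reshape(len(ang),-1),uv[:,1].reshape(len(ang),-1),cv2.INTER_LINEAR).mean(1)
i=S.argmax();w=np.clip(S-np.median(S)-25,0,None)*(abs(ang-ang[i])<16)
print('sat peak at',ang[i],'max',S.max().round(),'median',np.median(S).round(),'centroid',((w*ang).sum()/w.sum()).round(2))
E
python3 -c "from h import *;st()"; python3 ptr.py scene_im0.npy; python3 look.py c2 .5458 -.1718 .04 40; python3 ptr.py
```

```text
t 23.4 pos [ 0.5335 -0.0869 -0.0045] F [-5.8  0.5  1.3] T [-0.13  1.23  0.47] w 0.144
R cols x,y,z [[-0.0026, 0.001, -1.0], [-0.13, 0.9915, 0.0013], [0.9915, 0.13, -0.0024]] q [-0.44   0.647  0.731  2.013 -0.649  0.73   0.826]
sat peak at 86.0 max 169.0 median 6.0 centroid 87.1
top crop origin 410 213 scale 5.0
scene crop origin 151 193 scale 5.0
sat peak at 30.0 max 182.0 median 14.0 centroid 29.94
```

View pics/c2.png

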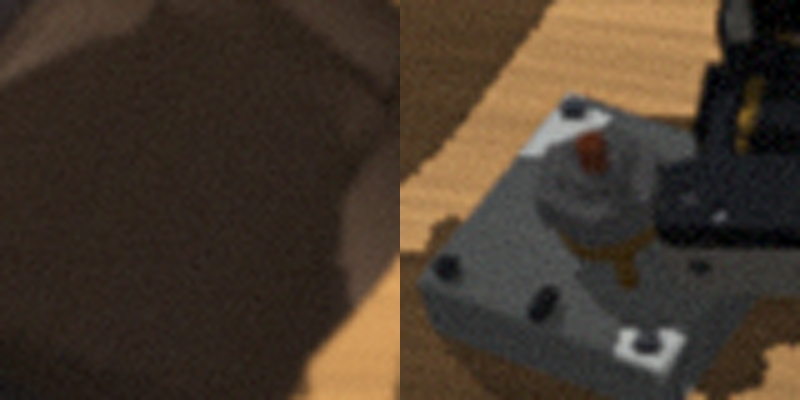

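Call:
send_rows(
  rows=[
    [[0, -0.1, 4.5, 3, 0, 0, 5], [0, -0.5, 8.9, 6, 0, 0, 5], [0, -1.2, 14.1, 9.5, 0, 0, 5], [0, -2.1, 19.2, 13, 0, 0, 5], [0, -3.8, 25.1, 17.1, 0, 0, 5], [0, -5.9, 31.1, 21.4, 0, 0, 5], [0, -8.5, 37.1, 25.8, 0, 0, 5], [0, -11.4, 42.6, 30, 0, 0, 5]],
  ],
)

```text
clock: 24.3
position: [0.5775, -0.092, -0.0046]
ee_rot: [0.308, 1.551, -0.306]
force: [-4.8, 2.8, 1.9]
width: 0.145
```

```bash
python3 -c "from h import *;st()"; python3 look.py c3 .5458 -.1718 .04 40; python3 ptr.py
```

```text
t 24.3 pos [ 0.5775 -0.092  -0.0046] F [-4.8  2.8  1.9] T [0.42 1.24 0.39] w 0.145
R cols x,y,z [[-0.0022, 0.0021, -1.0], [0.3815, 0.9244, 0.0011], [0.9244, -0.3815, -0.0029]] q [-0.491  0.756  0.866  1.908 -0.769  0.853  0.394]
top crop origin 410 213 scale 5.0
scene crop origin 151 193 scale 5.0
sat peak at 92.0 max 149.0 median 45.0 centroid 89.9
```

View pics/c3.png

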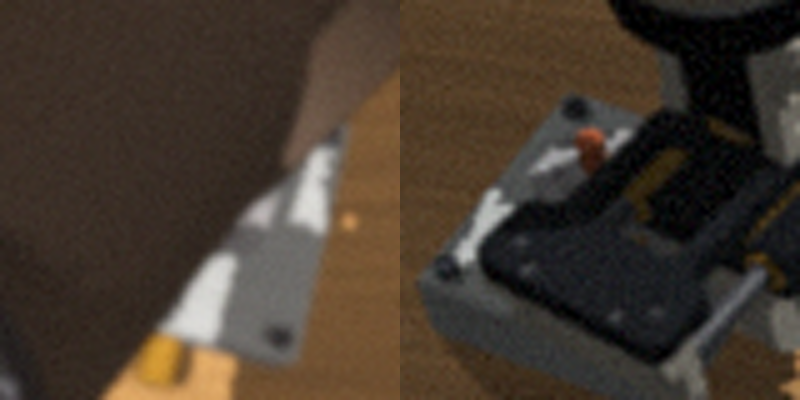

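```bash
python3 - <<'E'
from h import *
ims={}
for n,o,hs in(('c1',(151,193),40),('c2',(151,193),40),('a7',(146,188),45)):
    im=cv2.imread(f'pics/{n}.png')[:,400:,::-1]; im=cv2.resize(im,(2*hs,2*hs),interpolation=cv2.INTER_AREA)
    F=np.zeros((480,640,3),np.uint8);F[o[1]:o[1]+2*hs,o[0]:o[0]+2*hs]=im;np.save(f'im_{n}.npy',F)
E
for n in c1 c2 a7; do python3 ptr.py im_$n.npy; done
```

```text
sat peak at 58.0 max 161.0 median 8.0 centroid 59.27
sat peak at 30.0 max 178.0 median 11.0 centroid 29.92
sat peak at 74.0 max 161.0 median 5.0 centroid 75.21
```

Call:
send_rows(
  rows=[
    [[0, -0.1, 4.5, 3, 0, 0, 5], [0, -0.5, 8.9, 6, 0, 0, 5], [0, -1.0, 13.3, 9, 0, 0, 5], [0, -1.6, 16.3, 11, 0, 0, 5], [0, -2.2, 19.2, 13, 0, 0, 5], [0, -2.2, 19.2, 13, 0, 0, 5], [0, -2.2, 19.2, 13, 0, 0, 5], [0, -2.2, 19.2, 13, 0, 0, 5]],
  ],
)

```text
clock: 25.2
position: [0.5947, -0.1013, -0.0045]
ee_rot: [0.483, 1.518, -0.48]
force: [-4.1, 4.9, 2.7]
width: 0.15
```

```bash
python3 go.py .4672 -.1392 -.004 67.5; python3 look.py c4 .5458 -.1718 .04 40; python3 ptr.py
```

```text
t 25.2 pos [ 0.5947 -0.1013 -0.0045] F [-4.1  4.9  2.7] T [0.71 1.02 0.3 ] w 0.15
R cols x,y,z [[-0.0013, 0.002, -1.0], [0.5768, 0.8169, 0.0009], [0.8169, -0.5768, -0.0022]] q [-0.494  0.804  0.919  1.863 -0.816  0.907  0.211]
tool yaw -35.22 shift [  -0.4 -104.5  -82.3] turn deg [-1.0272e+02 -4.0000e-02 -1.5000e-01]
top crop origin 410 213 scale 5.0
scene crop origin 151 193 scale 5.0
sat peak at 54.0 max 102.0 median 61.0 centroid 54.94
```

View pics/c4.png

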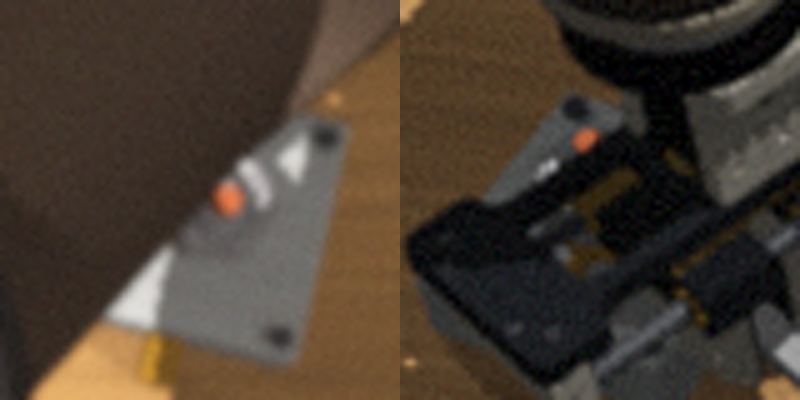

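Both views are occluded here. Releasing the spanner, lifting and stepping aside to see the pointer.

Call:
send_rows(
  rows=[
    [[0, 0, 0, 0, 0, 0, 40], [0, 0, 0, 0, 0, 0, 40], [0, 0, 0, 0, 0, 0, 40], [-20, 0, 0, 0, 0, 0, 40], [-50, 0, 0, 0, 0, 0, 40], [-80, 0, -30, 0, 0, 0, 40], [-100, 0, -75, 0, 0, 0, 40], [-110, 0, -120, 0, 0, 0, 40]],
  ],
)

```text
clock: 26.1
position: [0.4983, -0.0335, 0.1074]
ee_rot: [0.486, 1.512, -0.485]
force: [1.0, 0.7, 1.6]
width: 0.403
```

```bash
python3 go.py .5947 -.1013 -.004 -35.2; python3 look.py c5 .56 -.15 .04 50; python3 ptr.py
```

```text
t 26.1 pos [ 0.4983 -0.0335  0.1074] F [1.  0.7 1.6] T [-0.01  0.11  0.  ] w 0.403
R cols x,y,z [[0.0034, -0.0005, -1.0], [0.5814, 0.8136, 0.0015], [0.8136, -0.5814, 0.003]] q [-0.847  0.541  1.167  2.035 -0.614  0.967  0.019]
tool yaw -35.55 shift [111.7   0.7 117.5] turn deg [-0.35  0.17 -0.09]
top crop origin 389 196 scale 4.0
scene crop origin 151 191 scale 4.0
sat peak at -10.0 max 169.0 median 14.0 centroid -11.99
```

View pics/c5.png

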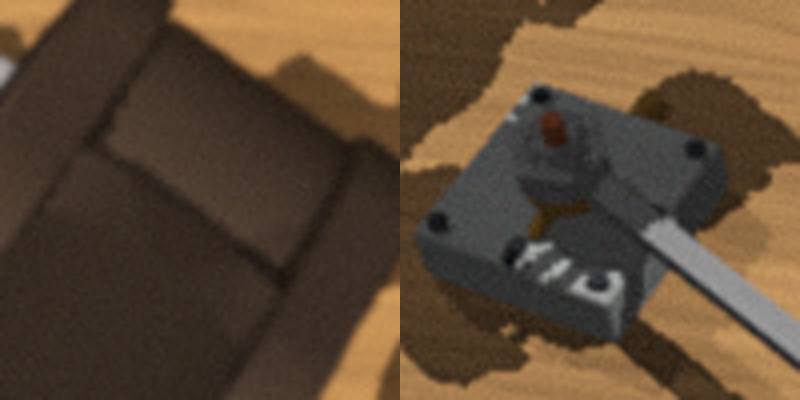

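```bash
python3 - <<'E'
from h import *
im=np.load('scene_im.npy');ax=np.array([.5466,-.1711])
im0=np.load('scene_im0.npy')
for nm,I in(('now',im),('start',im0)):
  g=I.max(2).astype(float)
  for a0 in(75,-15):
    W=[];X=[]
    for a in np.arange(a0-14,a0+14.1,1):
      for r in np.arange(.036,.051,.001):
        p=[ax[0]+r*np.cos(np.radians(a)),ax[1]+r*np.sin(np.radians(a)),.036]
        u,v=proj('scene',p)[0];val=cv2.getRectSubPix(g.astype(np.float32),(1,1),(float(u),float(v)))[0,0]
        W.append(val);X.append((a,r))
    W=np.array(W);X=np.array(X);w=np.clip(np.median(W)*.7-W,0,None);print(nm,a0,'mark angle',(w@X[:,0]/w.sum()).round(2),'r',(w@X[:,1]/w.sum()).round(4))
E
python3 ptr.py scene_im0.npy
```

```text
now 75 mark angle 77.83 r 0.0461
now -15 mark angle -14.79 r 0.0447
start 75 mark angle 72.96 r 0.0429
start -15 mark angle -13.85 r 0.0441
sat peak at 86.0 max 169.0 median 6.0 centroid 87.1
```

Pointer at -12.0°, target about -14.8°: just under 3° more. Returning to the handle by the reverse path.

Call:
send_rows(
  rows=[
    [[5, 0, 40, 0, 0, 0, 40], [15, 0, 80, 0, 0, 0, 40], [28, 0, 110, 0, 0, 0, 40], [45, 0, 120, 0, 0, 0, 40], [68, 0, 120, 0, 0, 0, 40], [90, 0, 120, 0, 0, 0, 40], [104, 0, 120, 0, 0, 0, 40], [110, 0, 120, 0, 0, 0, 40]],
  ],
)

```text
clock: 27.0
position: [0.5952, -0.1028, -0.0053]
ee_rot: [0.485, 1.517, -0.486]
force: [-1.0, 1.0, 0.0]
width: 0.398
```

```bash
python3 go.py .5947 -.1013 -.0045 -35.2
```

```text
t 27.0 pos [ 0.5952 -0.1028 -0.0053] F [-1.  1.  0.] T [-0.1   0.09  0.02] w 0.398
R cols x,y,z [[-0.001, -0.0002, -1.0], [0.5809, 0.8139, -0.0007], [0.8139, -0.5809, -0.0007]] q [-0.491  0.805  0.916  1.862 -0.814  0.903  0.205]
tool yaw -35.52 shift [-0.8  0.9 -1.3] turn deg [-0.32 -0.04  0.04]
```

Call:
send_rows(
  rows=[
    [[0, 0, 0, 0, 0, 0, 20], [0, 0, 0, 0, 0, 0, 5], [0, 0, 0, 0, 0, 0, 5], [0, 0, 0, 0, 0, 0, 5], [0, 0, 0, 0, 0, 0, 5], [0, 0, 1.5, 1, 0, 0, 5], [0, -0.1, 3, 2, 0, 0, 5], [0, -0.1, 4, 2.7, 0, 0, 5]],
  ],
)

```text
clock: 27.8
position: [0.5978, -0.1034, -0.0039]
ee_rot: [0.523, 1.51, -0.521]
force: [-4.9, 4.0, 2.9]
width: 0.146
```

```bash
python3 go.py .5947 -.1013 -.0045 -35.2
```

```text
t 27.8 pos [ 0.5978 -0.1034 -0.0039] F [-4.9  4.   2.9] T [0.72 1.11 0.26] w 0.146
R cols x,y,z [[-0.0017, 0.0024, -1.0], [0.6182, 0.786, 0.0008], [0.786, -0.6182, -0.0028]] q [-0.493  0.812  0.928  1.854 -0.823  0.918  0.165]
tool yaw -38.19 shift [ 0.6 -0.3 -3.7] turn deg [-2.99 -0.16 -0.05]
```

Call:
send_rows(
  rows=[
    [[0, 0, 0, 0, 0, 0, 5], [0, 0, 0, 0, 0, 0, 40], [0, 0, 0, 0, 0, 0, 40], [0, 0, 0, 0, 0, 0, 40], [-25, 0, 0, 0, 0, 0, 40], [-60, 0, -10, 0, 0, 0, 40], [-90, 0, -55, 0, 0, 0, 40], [-110, 0, -100, 0, 0, 0, 40]],
  ],
)

```text
clock: 28.6
position: [0.5234, -0.0461, 0.1064]
ee_rot: [0.523, 1.503, -0.524]
force: [0.1, 1.8, 1.2]
width: 0.401
```

```bash
python3 go.py .5947 -.1013 -.0045 -35.2; python3 look.py c6 .56 -.15 .04 50; python3 ptr.py
```

```text
t 28.6 pos [ 0.5234 -0.0461  0.1064] F [0.1 1.8 1.2] T [ 0.    0.07 -0.01] w 0.401
R cols x,y,z [[0.0034, -0.0013, -1.0], [0.6203, 0.7843, 0.0011], [0.7843, -0.6203, 0.0035]] q [-0.784  0.584  1.143  1.976 -0.639  0.998 -0.002]
tool yaw -38.34 shift [111.2   0.8  89.8] turn deg [-3.14  0.2  -0.06]
top crop origin 389 196 scale 4.0
scene crop origin 151 191 scale 4.0
sat peak at -14.0 max 171.0 median 13.0 centroid -14.13
```

View pics/c6.png

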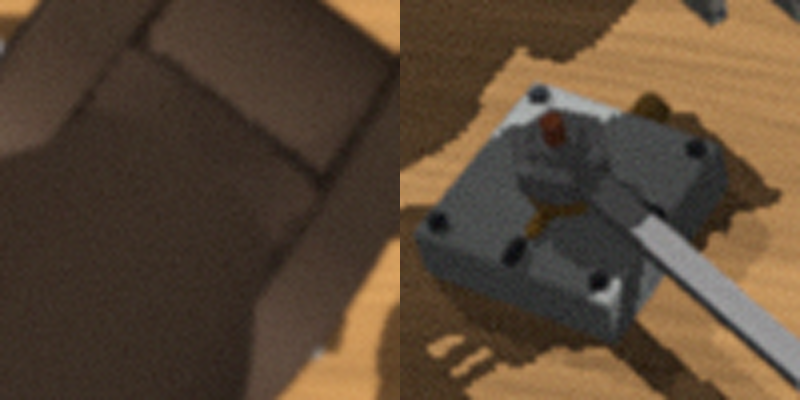

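```bash
python3 go.py .45 .16 .15 20
```

```text
t 28.7 pos [ 0.5204 -0.0402  0.1059] F [0.5 0.3 0.4] T [-0.1   0.05  0.04] w 0.399
R cols x,y,z [[0.0002, 0.004, -1.0], [0.6151, 0.7884, 0.0033], [0.7885, -0.6151, -0.0024]] q [-0.793  0.58   1.142  1.981 -0.639  0.999 -0.002]
tool yaw -37.96 shift [ -43.3  114.7 -178.7] turn deg [-5.796e+01 -3.000e-02 -2.400e-01]
```

Call:
send_rows(
  rows=[
    [[-5, 15, -22, -7, 0, 0, 40], [-10, 30, -45, -14, 0, 0, 40], [-15, 44, -67, -21, 0, 0, 40], [-20, 58, -90, -28, 0, 0, 40], [-25, 72, -112, -35, 0, 0, 40], [-30, 87, -134, -42, 0, 0, 40], [-36, 101, -157, -49, 0, 0, 40], [-42, 115, -178, -56, 0, 0, 40]],
  ],
)

```text
clock: 29.5
position: [0.4542, 0.1565, 0.1471]
ee_rot: [-0.247, 1.555, 0.247]
force: [0.3, -0.0, 0.0]
width: 0.398
```

```bash
python3 -c "from h import *;st()"; python3 look.py c7 .56 -.15 .04 40; python3 ptr.py; sed "s/c='scene'/c='top'/;s/.5466,-.1711/.5456,-.1722/" ptr.py > ptrt.py; python3 ptrt.py top_im.npy; python3 - <<'E'
import cv2,numpy as np
np.save('top_im0.npy',cv2.imread('pics/top0.png')[...,::-1].copy())
E
python3 ptrt.py top_im0.npy
```

```text
t 29.5 pos [0.4542 0.1565 0.1471] F [ 0.3 -0.   0. ] T [-0.09  0.05 -0.02] w 0.398
R cols x,y,z [[0.0015, 0.0006, -1.0], [-0.3093, 0.951, 0.0001], [0.951, 0.3093, 0.0016]] q [-1.219  0.348  1.015  2.025 -0.362  0.958  0.297]
top crop origin 399 206 scale 5.0
scene crop origin 161 201 scale 5.0
sat peak at -12.0 max 173.0 median 13.0 centroid -13.97
sat peak at -14.0 max 121.0 median 29.0 centroid -14.11
sat peak at 88.0 max 147.0 median 11.0 centroid 88.28
```

View pics/c7.png

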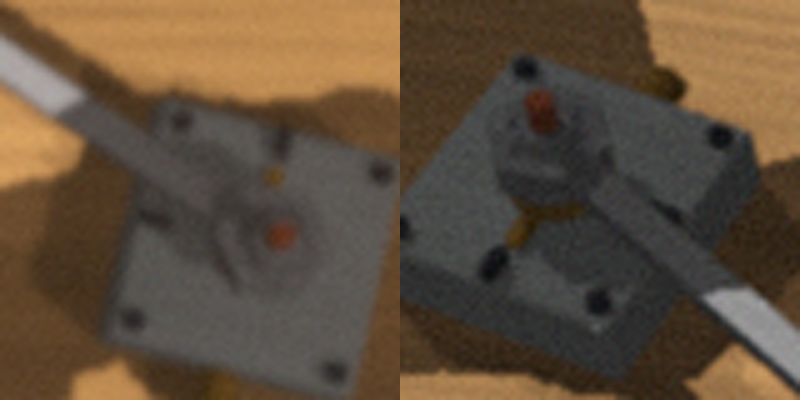

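```bash
python3 - <<'E'
from h import *
for c in('top','scene'):
    im,d=optics.get_image(c);P=cloud(c,d)
    # handle points at h~52deg and ring
    D=P[...,:2]-[.546,-.1717];a=np.radians(52)
    al=D@[np.cos(a),np.sin(a)];t=D@[-np.sin(a),np.cos(a)]
    m=(abs(t)<.02)&(al>.03)&(al<.19)&(P[...,2]>.04)&(d>0);pf=np.polyfit(al[m],P[m][:,2],1);l=np.polyfit(al[m],t[m],1)
    r=(np.hypot(*np.moveaxis(D,-1,0))<.022)&(np.hypot(*np.moveaxis(D,-1,0))>.0155)&(d>0)&(P[...,2]>.03)
    print(c,'handle top z at 30/170mm',np.round(np.polyval(pf,[.03,.17]),4),'dir',52+np.degrees(np.arctan(l[0])).round(1),'ring z pct',np.round(np.percentile(P[r][:,2],[10,50,90]),4))
    for n in('eyepiece','cover_plate','prism_holder','rest'):
        q=finder.place_of(c,n)
        if q: print(c,n,round(q[0]['confidence'],2),np.round(at_z(c,q[0]['xy'],0)[:2],4))
E
```

```text
top handle top z at 30/170mm [0.0533 0.0508] dir 54.9 ring z pct [0.0332 0.0578 0.0611]
top eyepiece 0.59 [0.6931 0.0031]
top cover_plate 0.68 [0.3927 0.0102]
top prism_holder 0.6 [0.739  0.2795]
top rest 0.8 [0.5612 0.1655]
scene handle top z at 30/170mm [0.0539 0.0502] dir 55.0 ring z pct [0.0328 0.0568 0.0601]
scene eyepiece 0.91 [0.691  0.0036]
scene cover_plate 0.72 [0.392  0.0147]
scene prism_holder 0.97 [0.7397 0.2801]
scene rest 0.74 [0.5621 0.1592]
```

```bash
python3 -c "from h import *;print(arm.sign_off());st()"
```

```text
the job is handed in; nothing more can be done
None
the job is handed in; nothing more can be done
```

The nut is finger-tight plus a quarter turn with the spanner, and I handed the job in at about 30 s of the 72 s. No verdict was reported.

- **Finger-tight:** I gripped the nut across its flats and turned it about 88° clockwise. It stopped hard at about 0.55 N m, with the pointer at 75.2–75.4° and the first mark at 75°.
- **Spanner:** I seated it over the nut with almost no force (at most about 3 N beyond its own weight), with its underside on the flange at 44 mm. I turned it in four steps, looked after each, and let go. It stays on the nut.
- **Pointer at the end:** Both cameras read about -14.1°, and the second mark stands at about -14.8 to -15°. That is roughly 0.8° short, which is about the measuring error and not beyond the mark. I left it there rather than risk going past.
- **Seating at the end:** The ring's top is at about 58 mm, so it is still fully seated. The handle sags about 1–1.5° within the play.
- **Other pieces:** The fresh checks of the eyepiece and prism holder agree with the first ones to within 3 mm. The cover plate and the fixed rest both read about 5 mm different, which I take as the finder's scatter, because the arm touched neither after the spanner was lifted off the rest.
- **One disagreement:** The fingertips appeared about 38 mm behind the reported TCP in both cameras. I worked from the camera heights, and the heights at contact agreed with them.

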